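Pass a bracelet pallet through the transfer lock into the argon welding chamber

TASK

The bracelet on its metal pallet is ready for welding: squeeze in the pallet's orange snap tab to lift it out of the grey set-up base, and set it down gently, standing level, in the nest of the carriage in the transfer lock. Shut the lock's lid fully, and only then raise the inner gate right up and leave it up, and push the transfer rod fully home so that the pallet rides into the argon chamber. Never have lid and gate open together, keep the pallet upright, leave the hammer, jar and bowl alone, and let go of everything at the end.

Things in the scene. Friction and masses are not known exactly. Their poses are not given: they have to be found in the camera images.
- station: Argon chamber with transfer lock, one fixed unit. Origin on the bench under the lock's centre; z up, +y along the rod away from the chamber. Lock: aluminium tub open on top, inside x +-62, y +-50 mm, walls 8, rim 100 high. Gate frame y -51 to -74, 118 high; neck to -122, 113 high; blue and clear chamber x -150 to 170, y -122 to -422, 260 high. Low rail under the rod to y 316 (8 high, end stop 24).
- work_point (a point): Inside the chamber: where point carriage comes when the rod is fully home. It lies 180 mm to -y of the lock's centre, 28 mm above the bench. Axes as station.
- lid (a joint): Outer door of the lock: flat lid, aluminium frame and clear pane, 140 (x) x 116 x 10 mm thick, hinged along its +y edge. 0 = shut on the rim (its upper face then 110 mm above the bench); grows (rad) as the free -y edge swings up and over to +y; starts open past upright, 1.65 to 1.93. Stiff hinge: 0.35 N m, about 5 N at the free edge; stays where left, so press it right down.
- lid_hinge (a point): Middle of the lid's hinge axis, 100 mm above the bench, 58 mm to +y of the lock's centre; the axis runs along the station's x. Axes as station.
- lid_edge (a point): Middle of the lid's free edge on its upper (outer) face, 116 mm from the hinge. Moves with the lid: y points from the free edge to the hinge, z out of the upper face. A black knob 22 mm wide, 24 mm tall stands on that face in the middle of the width, 102 mm from the hinge.
- gate (a joint): Inner door between lock and chamber: steel guillotine plate 108 mm wide that slides straight up. 0 = shut, 0.088 m = fully up. About 10 N to lift; stays at the height where it is left. The pallet passes only with it up by about 70 mm or more.
- gate_handle (a point): Centre of the gate's red block handle, 36 (x) x 22 (y) x 30 mm high on a 14 mm neck; 165 mm above the bench with the gate shut, 253 mm when up; 62 mm to -y of the lock's centre. Grip it across x. Axes as station.
- rod (a joint): Transfer rod with the carriage. 0 = drawn out, carriage in the lock; 0.180 m = fully home, carriage in the chamber. Moves along the station's -y. About 4 N of friction; stays where left.
- rod_handle (a point): Centre of the top of the rod's black push handle: upright block 44 (x) x 18 (y) mm, from 54 to 126 mm above the bench. 283 mm to +y of the lock's centre with the rod drawn out, 103 mm when home. Axes as station.
- carriage (a point): Centre of the floor of the carriage's nest, 28 mm above the bench. Dark steel tray 96 (x) x 92 (y) mm, its nest 90 (x) x 86 (y) mm inside lips 8 to 10 mm high. The pallet stands in it with its 76 mm length along y, tab towards either side. Axes as station; moves with the rod.
- setup_base: Grey plastic set-up base fixed on the bench, 120 (x) x 112 (y) mm; the pallet stands on its floor, 10 mm above the bench. Origin: on the bench under the pallet's centre. At +x a steel keeper, top 33 mm above the bench, overhangs the nib of the pallet's snap tab; the wall at -x is 30 mm high, those at the ends 24 mm.
- pallet: Aluminium work pallet, 52 (x) x 76 (y) x 45 mm high, about 0.37 kg, a gold bracelet round a white block on top (60 mm in all). Origin: centre of its underside; z up. Starts snapped into the set-up base, axes as the base's. Gripped across x in the middle of its length (59 mm over the orange tab, 52 mm with the tab in) the squeeze presses the tab, and only then does it come straight up.
- tab_face (a point): Centre of the outer face of the upper part of the orange snap tab (22 mm wide, reaching 45 mm up the pallet): 33 mm to +x of the pallet's centre, 36 mm above its underside. Stands 7 mm proud of the pallet. Axes as pallet. Pressing it to -x by about 5 mm or more frees the pallet.
- tab (a joint): Travel of the snap tab: 0 = out (latched when in the set-up base), 0.007 m = pressed fully in. Spring: 2.4 N to start, 6.6 N fully in.
- hammer: Jeweller's hammer, 230 mm long, lying on the bench beyond the rod; leave alone. Origin: under its middle, x towards the head.
- flux_jar: Amber glass jar with red cap, 60 mm wide, 75 mm high; leave alone. Origin: centre of its underside.
- bowl: White ceramic bowl, 96 mm wide, 42 mm high; leave alone. Origin: centre of its underside.
Mind the look-alikes: they are no part of the job. What is shaped like the pallet but green is not meant.

How it is judged:
By the outcome, as a careful person would: the job done as asked, in the order asked, and still so for the second after the job is handed in, with the robot touching nothing.
It also fails if it takes over 72 s, if anything falls off the work surface, if the arm or the gripper's body presses on something with over 40 N, if the wrist force passes 120 N, or if a joint passes its speed limit or range.

ROBOT

A 7-joint arm with a two-finger parallel gripper is mounted at the origin on the work surface. World frame = base frame: x ahead of the robot, y to its left, z up, the work surface at z = 0. Lengths are in m, angles in rad, forces in N, time in s.
With the tool pointing down it reaches from about 0.425 to 0.875 m from the base axis. Payload 4.7 kg.
Tool frame: the origin (TCP) lies at the very end of the fingers, on their centre line; the grasp point (between the pads) lies 19 mm behind it; z points along the fingers, y is the direction in which the jaws open and shut (so a half turn about z gives the same grasp; the last joint's range is limited). The gripper opens to 87 mm and grips with 3 to 60 N. Pads are 19 mm wide; open, the fingers measure 117 mm over their backs; the gripper's body (75 mm by 190 mm) begins 51 mm behind the grasp point.
Start: joints at [-1.125, 0.321, -0.07, 1.45, 0.023, 1.371, -0.057], TCP at [0.272, 0.59, 0.223] pointing down, gripper open.
Joint ranges: [-2.86, 2.86], [-0.3, 2.09], [-1.38, 1.24], [0.06, 2.45], [-1.56, 4.7], [0.09, 2.05], [-2.69, 2.69]. Speed limits (rad/s): [2.57, 2.57, 3.14, 3.14, 3.14, 3.14, 3.14].

INTERFACE

Orientations are given as a 3x3 rotation matrix whose columns are the frame's x, y, z axes.
In Python, from workcell import readout, cams, env gives the robot as it stands.
- The arm moves only by the tool servo_tool, never from a script. Its argument "targets" is a list of rows, each a list of 3 entries, a list of its own where there are three numbers: the turn, a rotation vector about the tool's x, y, z in degrees, then the shift along the tool's x, y, z in mm, then the closure, from 0 (fully open) to 1 (shut). In form: [[[rx, ry, rz], [x, y, z], grip], ...]. A call has 1 to 12 rows; each row shifts and turns the commanded pose from where the row before left it, along the tool's axes as they then stand; what a row does not reach is not made up. A row lasts 1/8 s, in which the tool goes at most 62.5 mm and 10.7 degrees, less where a joint would pass 70% of its speed; a pose out of reach is approached as far as the arm can. A call with a gripper value outside its range is refused whole. The fingers move at their own pace and stop on an object; "newtons" is the grip in N (left out, the last holds). Time passes only in rows, so rows that do not move let the fingers close. It gives the time, the measured TCP pose, the force and the opening at its end, in the units of the state.
- readout.observe(): the state, without advancing time (a new reading comes with each control period).
- cams.snapshot(name): name is "side" or "top" or "wrist"; returns a dict with "image" (420x560x3 uint8, red, green, blue), "camera_matrix" (3x3 intrinsics, pixels), "R" (3x3) and "t" (3): a world point X has camera coordinates R X + t; the wrist camera has in their place "hand_eye" (4x4, takes a point from camera to tool coordinates, whose origin is the TCP and whose axes are the flange's). Camera axes: x right, y down, z forward; pixel columns grow to the right and rows downward; lengths in m; the calibration is good to about 2 mm. A picture is of the moment at which its call begins: read the wrist's pose just before it. There is no depth.
- env.hand_in(): hands the job in, once; it reports no verdict.
Trained networks look in a picture, given as the dict that the camera call returned (one of the last four; its "shot" number tells which), for a name from the list of things; names that differ only in an ending like _2 or _b are one class to them, and where a whole thing is asked for, a point or a joint stands for the part that bears it (a point fixed in the world has none). Each returns a list of dicts, best first, with "p" (0 to 1); they miss things now and then, are a little off and sometimes report something else, mostly with a low value. They report only what shows in the picture. A call takes as long as a camera call. They do not tell look-alikes from the thing itself.
- cams.look_for(picture, target): "centre" ([x, y, z] in m, in world coordinates, good to about 4 mm: the middle of the surface that is visible of it).
The state is a dict: "time_s": time; "joint_positions": joint angles; "dq": joint speeds; "joint_efforts": joint torques, N m; "tool_pos": TCP position; "ee_rot": TCP orientation; "force": force on the tool from outside, world axes, zero at the start; "moment": the same for the moment, N m; "opening": finger opening in m.
Only numpy, scipy, OpenCV 4.12 (cv2) and the standard library are available. Lean on these libraries where they do the work, as an engineer would, in place of code of your own. Each camera call takes 0.05 s, during which the arm holds its last target.

## Working session

There is one attempt and no reset: what is moved stays moved. The work goes in short steps, Python scripts to look and compute and a tool call to move; the robot and the scene stay as the last step left them, time stands still between calls to the robot, and variables do not carry over. Pictures are saved under pics/ and viewed, and the job is handed in when it is done.

Besides the shell and the picture viewer there is one more tool, called as name([rows], argument=value, ...), one row to a line, values as JSON. servo_tool: Moves the arm, as the interface text tells. Its arguments: {"type":"object","properties":{"targets":{"type":"array"},"newtons":{"type":"number"}},"required":["targets"]}

```bash
ls; mkdir -p pics
cat > h.py <<'E'
import numpy as np, cv2, json
from workcell import readout, cams, env
def snap(n,name):
    s=readout.observe(); p=cams.snapshot(n)
    cv2.imwrite('pics/%s.png'%name, cv2.cvtColor(p['image'],cv2.COLOR_RGB2BGR))
    return s,p
E
python3 - <<'E'
from h import *
np.set_printoptions(precision=4,suppress=True)
s=readout.observe(); print(s)
for n in ['side','top','wrist']:
    s,p=snap(n,n+'0')
    print(n,p['camera_matrix'].tolist(),{k:np.array(p[k]).tolist() for k in ('R','t','hand_eye') if k in p})
    for t in ['pallet','station','lid','gate_handle','rod_handle','carriage','setup_base','tab_face','lid_edge','hammer','flux_jar','bowl']:
        try: print(n,t,[(np.round(d['centre'],3).tolist(),round(d['p'],2)) for d in cams.look_for(p,t)[:3]])
        except Exception as e: print(t,e)
print(readout.observe()['time_s'])
E
```

```text
pics
{'time_s': 0.0, 'joint_positions': array([-1.1249,  0.3218, -0.0701,  1.4517,  0.0226,  1.3708, -0.0569]), 'dq': array([ 0.0001,  0.0016,  0.0002, -0.0008,  0.0005, -0.001 , -0.0004]), 'joint_efforts': array([  0.0011, -49.1306,  -0.4033, -31.2518,  -0.064 ,   0.0438,
         0.0002]), 'tool_pos': array([0.2718, 0.5898, 0.2214]), 'ee_rot': array([[-0.9082,  0.4185, -0.0007],
       [ 0.4185,  0.9082, -0.0019],
       [-0.0001, -0.002 , -1.    ]]), 'force': array([-0.0954, -0.05  ,  0.3723]), 'moment': array([-0.0311,  0.0123, -0.0322]), 'opening': 0.08663119391251424}
side [[420.08536941296114, 0.0, 274.48815400053127], [0.0, 420.08536941296114, 207.54115371140603], [0.0, 0.0, 1.0]] {'R': [[-0.04512333348541387, 0.9987618069466997, 0.020946067882244165], [0.6484927165281748, 0.045234569557776175, -0.7598756676765162], [-0.7598822812680084, -0.020704750698478956, -0.6497308919186784]], 't': [-0.08889942038156212, -0.26450201843496646, 1.4000701523038512]}
side pallet [([0.446, 0.348, 0.052], 0.89), ([0.448, 0.492, 0.046], 0.81), ([0.362, 0.156, 0.027], 0.19)]
side station [([0.6
[... 1552 characters left out ...]
14212175982], [0.0, 0.0, 1.0]] {'hand_eye': [[0.0007349207585388588, -0.9699993153176832, -0.24310653667620874, 0.06639828445618103], [0.9999997228730155, 0.0006839590997461623, 0.00029403033497526327, -0.000848728256961695], [-0.00011893429564110727, -0.24310668539382457, 0.9699995491604402, -0.16183658050986213], [0.0, 0.0, 0.0, 1.0]]}
wrist pallet [([0.404, 0.499, 0.027], 0.79), ([0.264, 0.382, 0.016], 0.7)]
wrist station []
wrist lid []
wrist gate_handle []
wrist rod_handle []
wrist carriage []
wrist setup_base [([0.383, 0.401, 0.011], 0.57)]
wrist tab_face [([0.395, 0.504, 0.02], 0.67), ([0.262, 0.383, 0.014], 0.65)]
wrist lid_edge []
wrist hammer []
wrist flux_jar []
wrist bowl []
1.95
```

View images.

View pics/side0.png

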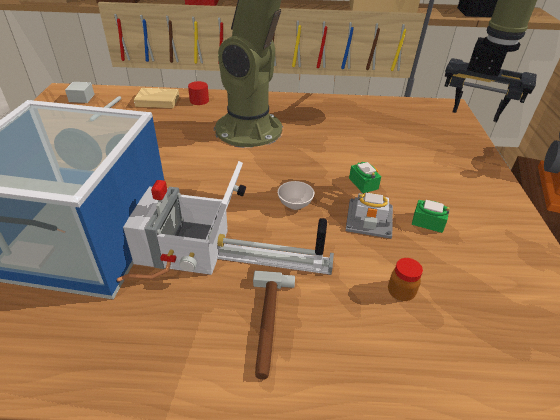

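View pics/top0.png

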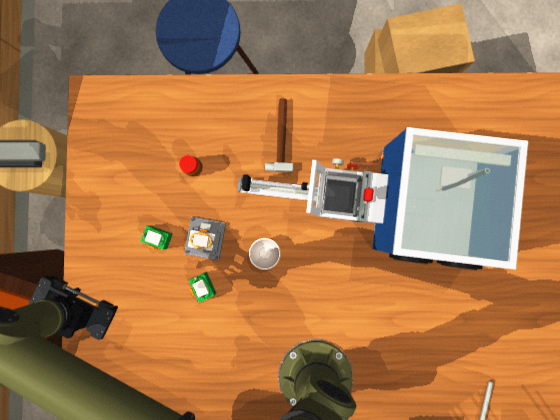

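View pics/wrist0.png

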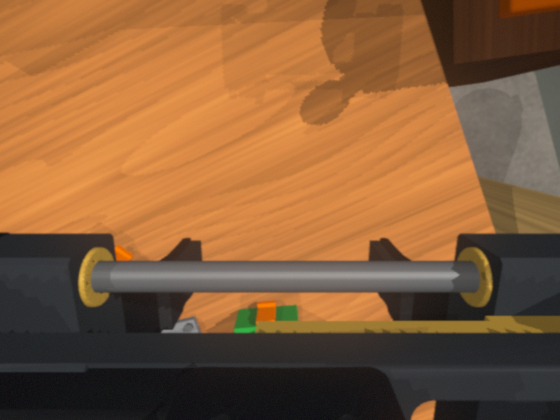

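Run:
```python
import cv2
a=cv2.imread('pics/side0.png'); b=cv2.imread('pics/top0.png')
cv2.imwrite('pics/c1.png',cv2.resize(a[150:310,330:470],None,fx=4,fy=3.75 and 4,interpolation=cv2.INTER_CUBIC)[:600])
cv2.imwrite('pics/c2.png',cv2.resize(b[200:310,130:290],None,fx=5,fy=5,interpolation=cv2.INTER_CUBIC))
cv2.imwrite('pics/c3.png',cv2.resize(b[130:230,230:390],None,fx=5,fy=5,interpolation=cv2.INTER_CUBIC))
cv2.imwrite('pics/c4.png',cv2.resize(a[155:290,120:345],None,fx=3.5,fy=3.5,interpolation=cv2.INTER_CUBIC))
```

```text
(no output)
```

View pics/c1.png

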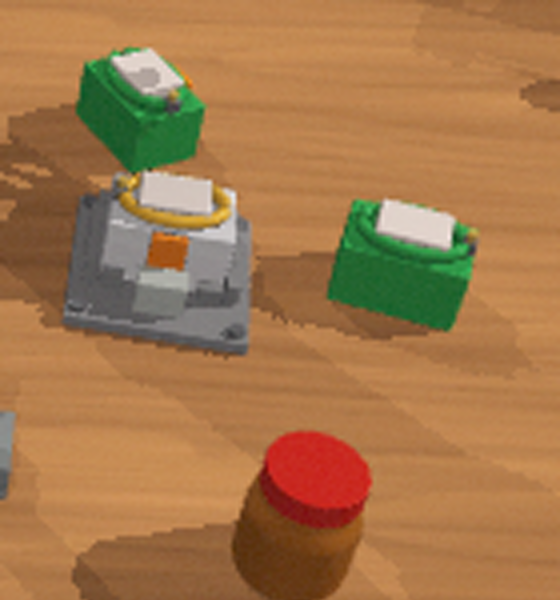

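View pics/c2.png

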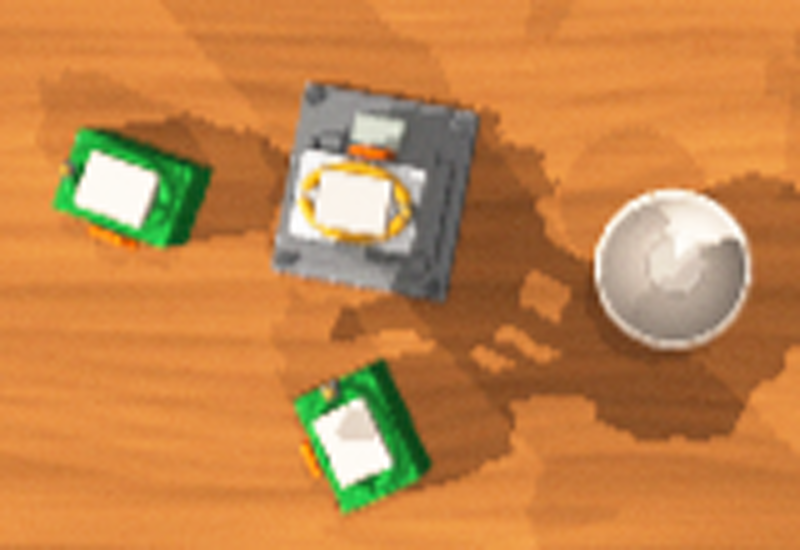

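View pics/c3.png

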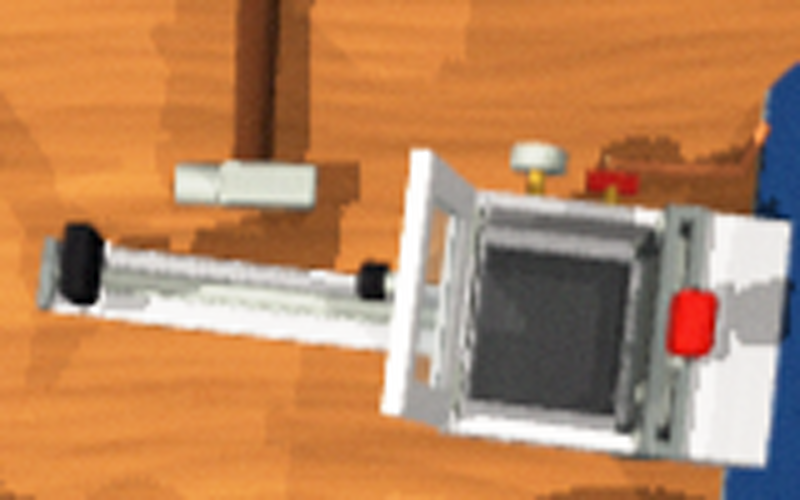

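View pics/c4.png

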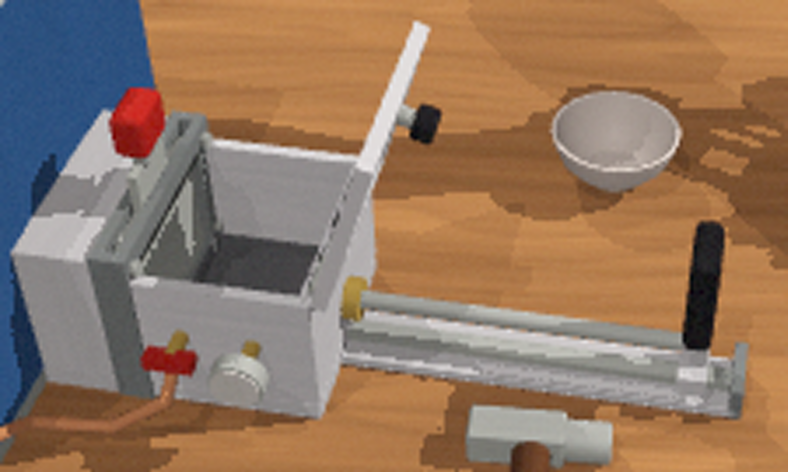

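```bash
cat > fit.py <<'E'
from h import *
import pickle
from scipy.optimize import least_squares
CAM={'side':dict(K=np.array([[420.0854,0,274.488],[0,420.0854,207.541],[0,0,1]]),R=np.array([[-0.04512333348541387, 0.9987618069466997, 0.020946067882244165], [0.6484927165281748, 0.045234569557776175, -0.7598756676765162], [-0.7598822812680084, -0.020704750698478956, -0.6497308919186784]]),t=np.array([-0.08889942038156212, -0.26450201843496646, 1.4000701523038512])),
'top':dict(K=np.array([[399.3625,0,278.6518],[0,399.3625,209.8925],[0,0,1]]),R=np.array([[0.0031206517274984403, -0.9997397919147856, -0.022596681061098953], [-0.9989770112671452, -0.00209726206400906, -0.045172253116232734], [0.04511310776878258, 0.022714531780695733, -0.9987236141963532]]),t=np.array([0.11324511211131598, 0.5157559033963367, 1.2355824110668276]))}
def proj(c,X):
    C=CAM[c]; q=C['R']@X+C['t']; q=C['K']@q; return q[:2]/q[2]
def pose(p,L):
    c,s=np.cos(p[2]),np.sin(p[2]); return np.array([p[0]+c*L[0]-s*L[1],p[1]+s*L[0]+c*L[1],L[2]])
def fit(obs,p0):
    f=lambda p: np.concatenate([proj(c,pose(p,np.array(L)/1000.))-np.array(uv) for c,L,uv in obs])
    r=least_squares(f,p0,loss='soft_l1',f_scale=1.0); return r.x,f(r.x).reshape(-1,2)
def wcam(s,p):
    H=np.array(p['hand_eye']);T=np.eye(4);T[:3,:3]=s['ee_rot'];T[:3,3]=s['tool_pos'];M=np.linalg.inv(T@H)
    CAM['wrist']=dict(K=np.array(p['camera_matrix']),R=M[:3,:3],t=M[:3,3])
def lines(im,c,p,segs,col):
    for a,b in segs:
        u=proj(c,pose(p,np.array(a)/1000.));v=proj(c,pose(p,np.array(b)/1000.))
        cv2.line(im,tuple(np.round(u*8).astype(int)),tuple(np.round(v*8).astype(int)),col,1,cv2.LINE_AA,3)
def box(x0,x1,y0,y1,z0,z1):
    P=lambda i,j,k:((x0,x1)[i],(y0,y1)[j],(z0,z1)[k]); S=[]
    for a in (0,1):
        for b in (0,1): S+=[(P(0,a,b),P(1,a,b)),(P(a,0,b),P(a,1,b)),(P(a,b,0),P(a,b,1))]
    return S
E
python3 - <<'E'
from fit import *
np.set_printoptions(precision=4,suppress=True)
T=lambda x,y:(x/5+230,y/5+130); S=lambda x,y:(x/3.5+120,y/3.5+155)
obs=[('top',(170,-122,260),(409,128)),('top',(170,-422,260),(527,141)),('top',(-150,-422,260),(518,268)),('top',(-150,-122,260),(397,259)),
('top',(0,-62,180),T(695,325)),('top',(0,283,126),T(85,263)),
('side',(0,283,126),S(709,227)),('side',(0,-62,180),S(140,97)),('side',(70,58,0),S(320,415))]
p,r=fit(obs,[0.57,-0.06,-0.1]); print(p,np.degrees(p[2])); print(r)
B=lambda x,y:(x/5+130,y/5+200); C=lambda x,y:(x/4+330,y/4+150)
ob2=[('top',(60,56,10),B(308,80)),('top',(60,-56,10),B(480,115)),('top',(-60,-56,10),B(447,298)),('top',(-60,56,10),B(273,268)),
('top',(0,0,70),B(353,204)),('side',(33,0,50),C(168,248)),('side',(0,0,70),C(175,193))]
q,r=fit(ob2,[.43,.34,-.15]); print(q,np.degrees(q[2])); print(r)
st=box(-70,70,-58,58,0,100)+box(-18,18,-73,-51,150,180)+box(-22,22,274,292,54,126)+box(-150,170,-422,-122,0,260)
bs=box(-60,60,-56,56,0,10)
pl=box(-26,26,-38,38,10,55)
for c,(u0,v0,u1,v1,f) in {'side':(120,140,480,300,2.2),'top':(120,110,400,310,2.8)}.items():
    im=cv2.imread('pics/%s0.png'%c)
    F=4;big=im
    lines(im,c,p,st,(255,255,0));lines(im,c,q,bs,(255,0,255));lines(im,c,q,pl,(0,255,255))
    cv2.imwrite('pics/o_%s.png'%c,cv2.resize(im[v0:v1,u0:u1],None,fx=f,fy=f,interpolation=cv2.INTER_CUBIC))
E
```

```text
[ 0.5541 -0.0727 -0.1039] -5.952370043858772
[[-2.4784  0.1322]
 [ 0.2668 -0.8147]
 [-1.1915  0.5773]
 [-2.5103 -3.703 ]
 [ 0.539   0.3527]
 [-2.1327  1.6503]
 [-1.7883  0.9909]
 [-3.3847 -0.3775]
 [-0.5257 -0.9268]]
[ 0.4268  0.3462 -0.1703] -9.756186121555931
[[-0.8281  0.1025]
 [-0.3242 -0.7664]
 [-0.5513  0.4562]
 [-0.7728  0.1997]
 [-0.0018 -2.2879]
 [-1.3171  0.0247]
 [-1.0902 -1.0725]]
```

View pics/o_side.png

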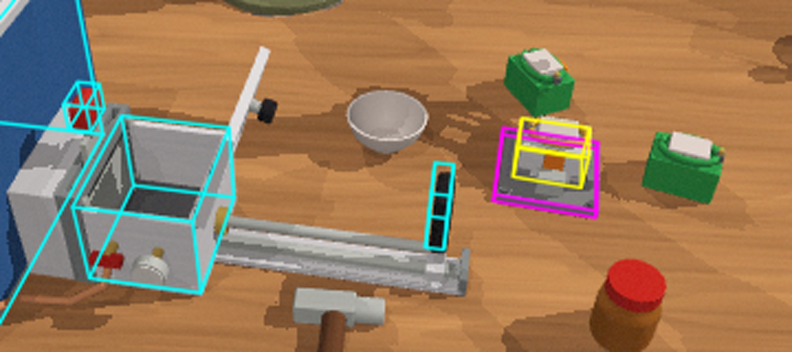

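View pics/o_top.png

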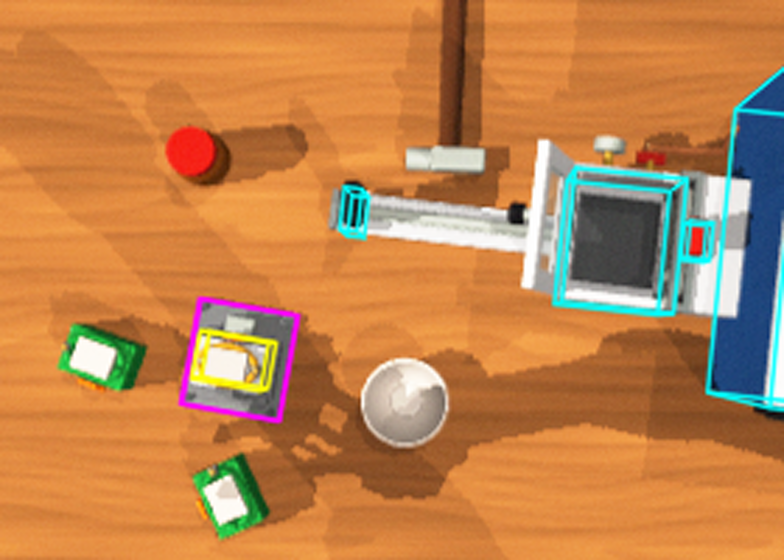

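servo_tool([
  [[0, 0, 10], [0, 0, -5], 0],
  [[0, 0, 10], [0, 0, -5], 0],
  [[0, 0, 10], [0, 0, -5], 0],
  [[0, 0, 10], [0, 0, -5], 0],
  [[0, 0, 10], [0, 0, -5], 0],
  [[0, 0, 10], [0, 0, -5], 0],
  [[0, 0, 10], [0, 0, -5], 0],
  [[0, 0, 5], [0, 0, -5], 0],
])

```text
time_s: 2.95
tool_pos: [0.272, 0.5904, 0.2628]
ee_rot: [[0.173, 0.985, 0.0], [0.985, -0.173, 0.0], [0.0, 0.0, -1.0]]
force: [0.6, 0.2, 0.0]
opening: 0.0869
```

servo_tool([
  [[0, 0, 0], [-36, 28, 0], 0],
  [[0, 0, 0], [-36, 28, 0], 0],
  [[0, 0, 0], [-36, 28, 0], 0],
  [[0, 0, 0], [-36, 28, 0], 0],
  [[0, 0, 0], [-36, 28, 0], 0],
  [[0, 0, 0], [-37, 28, 0], 0],
  [[0, 0, 0], [-36, 27, 0], 0],
  [[0, 0, 0], [0, 0, 0], 0],
])

```text
time_s: 3.95
tool_pos: [0.4239, 0.3039, 0.2632]
ee_rot: [[0.177, 0.984, 0.001], [0.984, -0.177, -0.0], [0.0, 0.001, -1.0]]
force: [-0.5, 0.3, -0.5]
opening: 0.0872
```

Run:
```python
from fit import *
np.set_printoptions(precision=4,suppress=True)
s,p=snap('wrist','w1'); print(s['time_s'],s['tool_pos'],s['ee_rot'],s['joint_positions'])
pickle.dump((s,{k:p[k] for k in p}),open('w1.pkl','wb'))
wcam(s,p)
for t in ['pallet','tab_face','setup_base']:
    print(t,[(np.round(d['centre'],3).tolist(),round(d['p'],2)) for d in cams.look_for(p,t)[:3]])
q=[ 0.4268,0.3462,-0.1703]
im=cv2.imread('pics/w1.png')
lines(im,'wrist',q,box(-60,60,-56,56,0,10),(255,0,255));lines(im,'wrist',q,box(-26,26,-38,38,10,55),(0,255,255))
cv2.imwrite('pics/w1o.png',im)
```

```text
3.95 [0.4239 0.3039 0.2632] [[ 0.1766  0.9843  0.0014]
 [ 0.9843 -0.1766 -0.0001]
 [ 0.0001  0.0014 -1.    ]] [-0.9606  0.0229  0.2932  1.7161 -0.0058  1.4026 -0.8441]
pallet [([0.287, 0.355, 0.053], 0.91), ([0.427, 0.346, 0.066], 0.77), ([0.427, 0.474, 0.048], 0.7)]
tab_face [([0.266, 0.38, 0.045], 0.6), ([0.449, 0.344, 0.054], 0.49), ([0.397, 0.495, 0.039], 0.42)]
setup_base [([0.447, 0.354, 0.012], 0.59)]
```

View pics/w1.png

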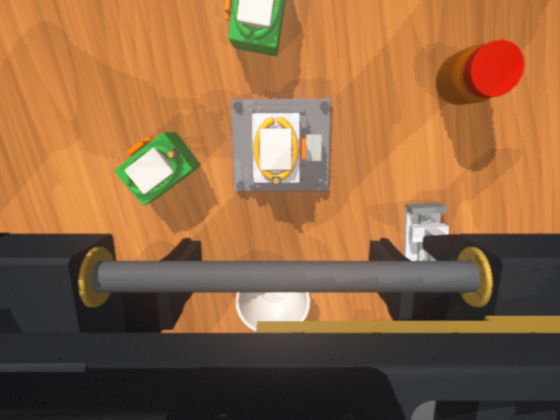

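View pics/w1o.png

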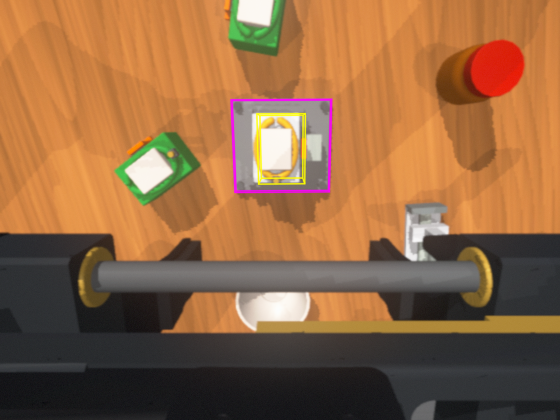

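Run:
```python
import cv2
a=cv2.imread('pics/w1.png')
cv2.imwrite('pics/w1c.png',cv2.resize(a[95:200,222:342],None,fx=5.5,fy=5.5,interpolation=cv2.INTER_CUBIC))
```

```text
(no output)
```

View pics/w1c.png

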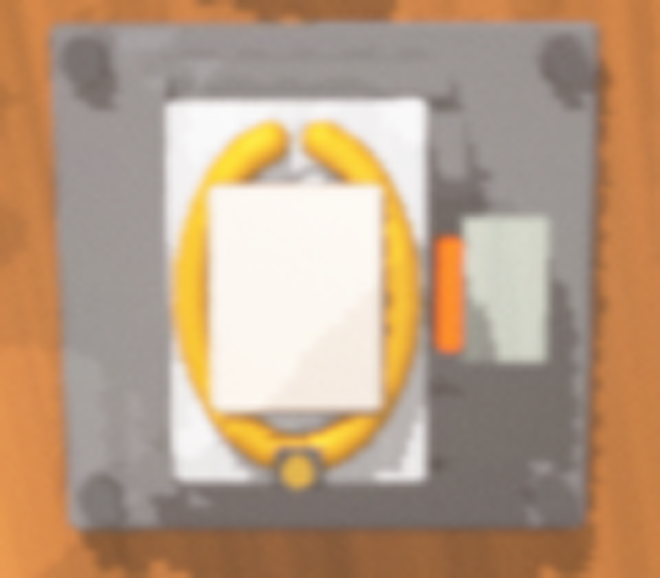

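Run:
```python
from fit import *
np.set_printoptions(precision=4,suppress=True)
s,p=pickle.load(open('w1.pkl','rb')); wcam(s,p)
W=lambda x,y:(x/5.5+222,y/5.5+95)
for zo in (0,):
    obs=[('wrist',(-26,38,55),W(163,100)),('wrist',(26,38,55),W(428,98)),('wrist',(26,-38,55),W(428,482)),('wrist',(-26,-38,55),W(173,482))]
    q,r=fit(obs,[.427,.346,-.17]); print(q,np.degrees(q[2]));print(r)
    # shape with free z
    f=lambda v: np.concatenate([proj('wrist',pose(v,np.array([L[0],L[1],v[3]*1000])/1000.))-np.array(uv) for c,L,uv in obs])
    r=least_squares(f,[.427,.346,-.17,.055]);print(r.x,r.fun)
# with top and side block centre
B=lambda x,y:(x/5+130,y/5+200); C=lambda x,y:(x/4+330,y/4+150)
for c,uv in(('top',B(353,204)),('side',C(177,193))): print(c,proj(c,pose(q,np.array([0,0,.070])))-uv)
R=s['ee_rot'];d=np.array([q[0],q[1],.1])-s['tool_pos'];print('delta tool mm',R.T@d*1000, 'yaw tooly',np.degrees(np.arctan2(R[1,1],R[0,1])))
```

```text
[ 0.4218  0.3477 -0.1709] -9.79187665331706
[[-0.149  -0.3159]
 [ 0.2043 -0.2499]
 [-0.1415  0.1847]
 [ 0.0851  0.4665]]
[ 0.4217  0.3476 -0.171   0.0526] [ 0.0166 -0.1114  0.048  -0.0398 -0.2928 -0.0588  0.2248  0.2179]
top [-0.5058 -0.5956]
side [-1.2678 -2.3464]
delta tool mm [ 42.6512 -10.0708 163.1623] yaw tooly -10.174509588302243
```

servo_tool([
  [[0, 0, -0.4], [14, -3, 0], 0],
  [[0, 0, 0], [14, -4, 20], 0],
  [[0, 0, 0], [14.5, -3, 40], 0],
  [[0, 0, 0], [0, 0, 40], 0],
  [[0, 0, 0], [0, 0, 40], 0],
  [[0, 0, 0], [0, 0, 8], 0],
  [[0, 0, 0], [0, 0, 0], 0],
])

```text
time_s: 5.03
tool_pos: [0.4184, 0.3527, 0.1149]
ee_rot: [[0.161, 0.987, 0.0], [0.987, -0.161, 0.0], [0.0, 0.0, -1.0]]
force: [0.3, 0.2, 0.0]
opening: 0.0871
```

Run:
```python
from fit import *
np.set_printoptions(precision=4,suppress=True)
s,p=snap('wrist','w2'); print(s['time_s'],s['tool_pos'],s['ee_rot'],s['joint_positions'])
wcam(s,p)
q=[ 0.4218,0.3477,-0.1709]
im=cv2.imread('pics/w2.png')
lines(im,'wrist',q,box(-26,26,-38,38,10,55),(0,255,255));lines(im,'wrist',q,box(26,33,-11,11,45,55),(255,0,255))
cv2.imwrite('pics/w2o.png',im)
R=s['ee_rot'];d=np.array([q[0],q[1],.038])-s['tool_pos'];print('delta tool mm',R.T@d*1000, 'yaw tooly',np.degrees(np.arctan2(R[1,1],R[0,1])))
```

```text
5.025 [0.4184 0.3527 0.1149] [[ 0.161   0.987   0.0001]
 [ 0.987  -0.161   0.0001]
 [ 0.0001  0.     -1.    ]] [-0.9837  0.1837  0.26    1.8505 -0.0524  1.1138 -0.8664]
delta tool mm [-4.3681  4.1518 76.9053] yaw tooly -9.262470804824908
```

View pics/w2o.png

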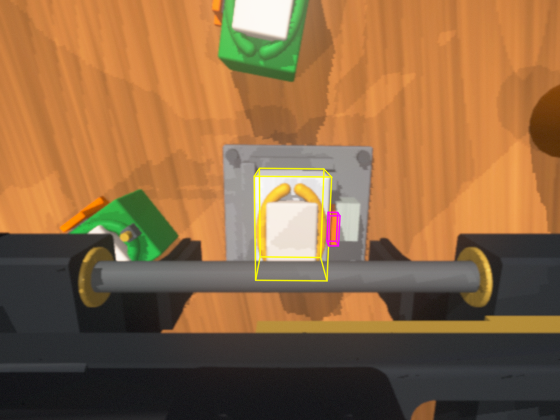

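servo_tool([
  [[0, 0, 0.5], [-4.4, 4.2, 0], 0],
  [[0, 0, 0], [0, 0, 10], 0],
  [[0, 0, 0], [0, 0, 10], 0],
  [[0, 0, 0], [0, 0, 0], 0],
  [[0, 0, 0], [0, 0, 0], 0],
])

```text
time_s: 5.7
tool_pos: [0.4219, 0.3466, 0.0945]
ee_rot: [[0.171, 0.985, -0.0], [0.985, -0.171, -0.0], [-0.0, -0.0, -1.0]]
force: [-0.5, 0.1, 0.2]
opening: 0.0869
```

```bash
cat > d.py <<'E'
import sys
from fit import *
np.set_printoptions(precision=4,suppress=True)
def delta(q,L):
    s=readout.observe();R=s['ee_rot'];d=pose(q,np.array(L)/1000.)-s['tool_pos']
    print('t',round(s['time_s'],2),'pos',s['tool_pos'],'F',s['force'],'M',s['moment'],'open',round(s['opening'],4))
    print('delta tool mm',np.round(R.T@d*1000,1),'rz',round(-(np.degrees(q[2])-np.degrees(np.arctan2(R[1,1],R[0,1]))),2),'tilt',R[2], 'q',np.round(s['joint_positions'],2))
E
python3 - <<'E'
from d import *
delta([ 0.4218,0.3477,-0.1709],(0,0,38))
E
```

```text
t 5.7 pos [0.4219 0.3466 0.0945] F [-0.4877  0.1059  0.2172] M [-0.1214  0.0618  0.0113] open 0.0869
delta tool mm [ 1.1 -0.3 56.5] rz -0.05 tilt [-0.0001 -0.0001 -1.    ] q [-0.97  0.2   0.26  1.87 -0.06  1.07 -0.86]
```

servo_tool([
  [[0, 0, 0], [1.0, -0.3, 20], 0],
  [[0, 0, 0], [0, 0, 20], 0],
  [[0, 0, 0], [0, 0, 11], 0],
  [[0, 0, 0], [0, 0, 5], 0],
  [[0, 0, 0], [0, 0, 0], 0],
  [[0, 0, 0], [0, 0, 0], 0],
], newtons=25)

```text
time_s: 6.45
tool_pos: [0.4224, 0.348, 0.0393]
ee_rot: [[0.171, 0.985, 0.001], [0.985, -0.171, 0.001], [0.001, 0.001, -1.0]]
force: [0.2, -0.2, 0.1]
opening: 0.0872
```

Run:
```python
from d import *
delta([ 0.4218,0.3477,-0.1709],(0,0,38))
```

```text
t 6.45 pos [0.4224 0.348  0.0393] F [ 0.1639 -0.2364  0.1416] M [-0.0596  0.0783  0.0113] open 0.0872
delta tool mm [-0.4 -0.5  1.3] rz -0.05 tilt [ 0.0011  0.0008 -1.    ] q [-0.97  0.27  0.26  1.92 -0.08  0.96 -0.84]
```

servo_tool([
  [[0, 0, 0], [0, 0, 0], 1],
  [[0, 0, 0], [0, 0, 0], 1],
  [[0, 0, 0], [0, 0, 0], 1],
  [[0, 0, 0], [0, 0, 0], 1],
  [[0, 0, 0], [0, 0, 0], 1],
  [[0, 0, 0], [0, 0, 0], 1],
  [[0, 0, 0], [0, 0, 0], 1],
  [[0, 0, 0], [0, 0, 0], 1],
], newtons=25)

```text
time_s: 7.45
tool_pos: [0.421, 0.3478, 0.0388]
ee_rot: [[0.171, 0.985, -0.002], [0.985, -0.171, -0.0], [-0.0, -0.001, -1.0]]
force: [-3.4, -1.3, 6.8]
opening: 0.0517
```

servo_tool([
  [[0, 0, 0], [0, 0, -4], 1],
  [[0, 0, 0], [0, 0, -5], 1],
  [[0, 0, 0], [0, 0, -8], 1],
  [[0, 0, 0], [0, 0, -12], 1],
  [[0, 0, 0], [0, 0, -15], 1],
  [[0, 0, 0], [0, 0, -15], 1],
  [[0, 0, 0], [0, 0, 0], 1],
])

```text
time_s: 8.32
tool_pos: [0.423, 0.3486, 0.0996]
ee_rot: [[0.171, 0.985, 0.003], [0.985, -0.171, 0.003], [0.003, 0.002, -1.0]]
force: [0.4, 0.6, -3.8]
opening: 0.0516
```

Run:
```python
from d import *
delta([ 0.5541,-0.0727,-0.1039],(0,0,300))
s,p=snap('side','s1'); 
cv2.imwrite('pics/s1c.png',cv2.resize(cv2.imread('pics/s1.png')[130:250,300:460],None,fx=4.5,fy=4.5,interpolation=cv2.INTER_CUBIC))
```

```text
t 8.32 pos [0.423  0.3486 0.0996] F [ 0.3537  0.6023 -3.7578] M [-0.0441  0.1129  0.0077] open 0.0516
delta tool mm [-392.   201.6 -201.2] rz -3.89 tilt [ 0.0034  0.0022 -1.    ] q [-0.98  0.2   0.27  1.87 -0.06  1.08 -0.86]
```

View pics/s1c.png

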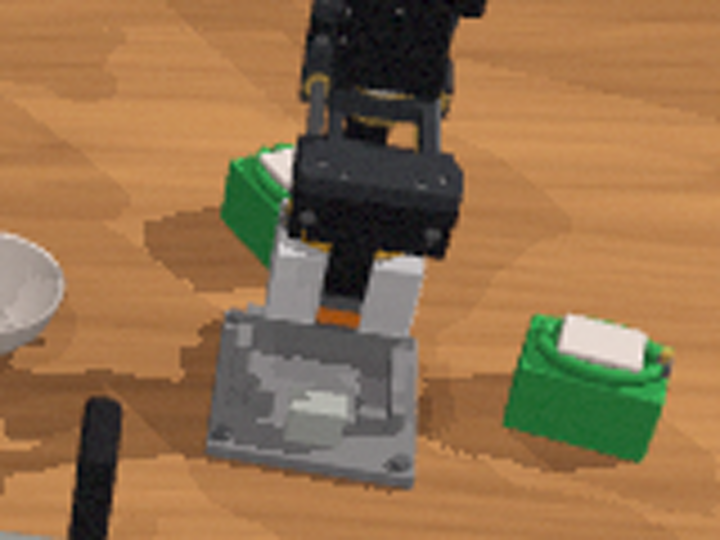

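servo_tool([
  [[0, 0, -1], [0, 0, -20], 1],
  [[0, 0, -1], [0, 0, -35], 1],
  [[0, 0, -1], [0, 0, -35], 1],
  [[0, 0, -0.9], [0, 0, -35], 1],
  [[0, 0, 0], [0, 0, -35], 1],
  [[0, 0, 0], [0, 0, -35], 1],
  [[0, 0, 0], [0, 0, -25], 1],
  [[0, 0, 0], [0, 0, 0], 1],
])

```text
time_s: 9.38
tool_pos: [0.4226, 0.3481, 0.3189]
ee_rot: [[0.104, 0.995, 0.002], [0.995, -0.104, 0.002], [0.002, 0.002, -1.0]]
force: [-0.0, 0.0, -4.3]
opening: 0.0516
```

servo_tool([
  [[0, 0, 0], [-20, 7, 0], 1],
  [[0, 0, 0], [-40, 15, 0], 1],
  [[0, 0, 0], [-50, 18, 0], 1],
  [[0, 0, 0], [-50, 19, 0], 1],
  [[0, 0, 0], [-50, 18, 0], 1],
  [[0, 0, 0], [-50, 19, 0], 1],
  [[0, 0, 0], [-50, 18, 0], 1],
  [[0, 0, 0], [-50, 19, 0], 1],
  [[0, 0, 0], [-50, 18, 0], 1],
  [[0, 0, 0], [-40, 15, 0], 1],
  [[0, 0, 0], [-25, 8, 0], 1],
  [[0, 0, 0], [0, 0, 0], 1],
])

```text
time_s: 10.88
tool_pos: [0.5436, -0.1474, 0.3158]
ee_rot: [[0.111, 0.994, -0.003], [0.994, -0.111, -0.002], [-0.002, -0.003, -1.0]]
force: [-0.1, 0.3, -3.3]
opening: 0.0519
```

servo_tool([
  [[0, 0, 0], [0, 0, 0], 1],
  [[0, 0, 0], [0, 0, 0], 1],
])

```text
time_s: 11.12
tool_pos: [0.5454, -0.1416, 0.317]
ee_rot: [[0.102, 0.995, -0.001], [0.995, -0.102, 0.001], [0.001, -0.001, -1.0]]
force: [0.6, -0.1, -4.4]
opening: 0.0517
```

Run:
```python
from d import *
p0=[ 0.5541,-0.0727,-0.1039]
delta(p0,(0,0,300))
s,p=snap('wrist','w3'); pickle.dump((s,p),open('w3.pkl','wb')); wcam(s,p)
im=cv2.imread('pics/w3.png')
lines(im,'wrist',p0,box(-62,62,-50,50,100,100)+box(-48,48,-46,46,38,38)+box(-22,22,274,292,54,126),(255,255,0))
cv2.imwrite('pics/w3o.png',im)
s,p=snap('top','t3');s,p=snap('side','s3')
```

```text
t 11.12 pos [ 0.5454 -0.1416  0.317 ] F [ 0.5972 -0.0846 -4.3718] M [-0.0627  0.005  -0.0232] open 0.0517
delta tool mm [69.5  1.6 17.1] rz 0.12 tilt [ 0.0009 -0.001  -1.    ] q [-0.49  0.12  0.78  1.54 -0.09  1.52  0.18]
```

View pics/w3o.png

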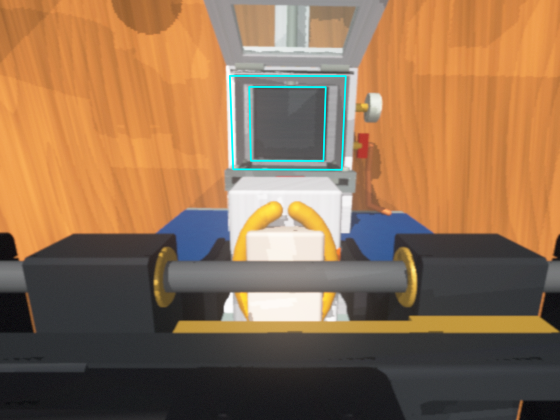

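View pics/s3.png

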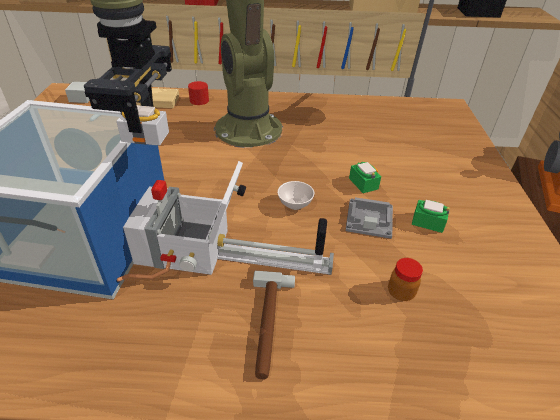

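Run:
```python
import cv2
a=cv2.imread('pics/w3.png')
cv2.imwrite('pics/w3c.png',cv2.resize(a[55:195,210:390],None,fx=4.2,fy=4.2,interpolation=cv2.INTER_CUBIC))
```

```text
(no output)
```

View pics/w3c.png

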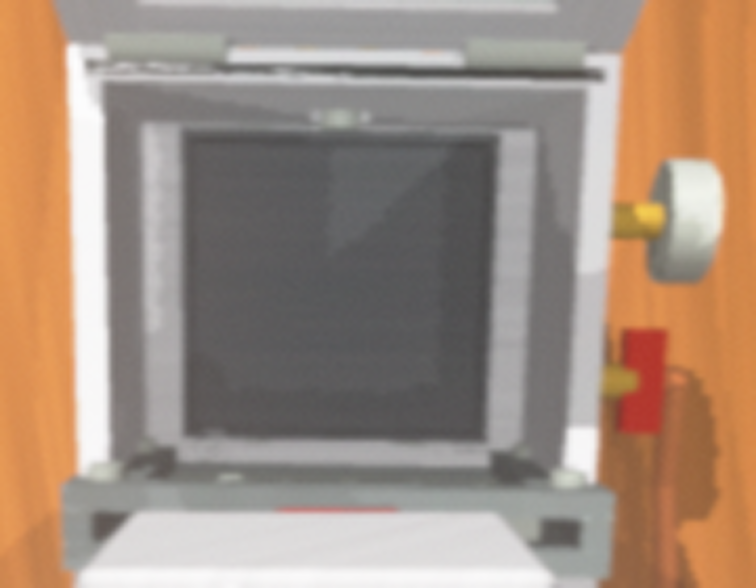

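Run:
```python
from d import *
s,p=pickle.load(open('w3.pkl','rb')); wcam(s,p)
W=lambda x,y:(x/4.2+210,y/4.2+55)
rim=[('wrist',(-62,50,100),W(103,85)),('wrist',(62,50,100),W(587,86)),('wrist',(-70,58,100),W(69,48)),('wrist',(70,58,100),W(619,55))]
tray=[('wrist',(-48,46,37),W(183,130)),('wrist',(48,46,37),W(497,134)),('wrist',(48,-46,37),W(488,440)),('wrist',(-48,-46,37),W(183,440))]
for n,o in(('rim',rim),('tray',tray),('both',rim+tray)):
    q,r=fit(o,[.554,-.073,-.1]); print(n,q,np.degrees(q[2])); print(r.tolist())
T=lambda x,y:(x/5+230,y/5+130); S=lambda x,y:(x/3.5+120,y/3.5+155)
obs=[('top',(0,-62,180),T(695,325)),('top',(0,283,126),T(80,258)),('side',(0,283,126),S(709,227)),('side',(0,-62,180),S(140,97))]
for c,L,uv in obs: print(c,L,proj(c,pose(q,np.array(L)/1000.))-uv)
# free z for tray
f=lambda v: np.concatenate([proj('wrist',pose(v,np.array([L[0]/1000,L[1]/1000,v[3]])))-np.array(uv) for c,L,uv in tray])
r=least_squares(f,[.554,-.073,-.1,.04]);print(r.x,r.fun)
f=lambda v: np.concatenate([proj('wrist',pose(v,np.array([L[0]/1000,L[1]/1000,v[3]])))-np.array(uv) for c,L,uv in rim])
r=least_squares(f,[.554,-.073,-.1,.04]);print(r.x,r.fun)
```

```text
rim [ 0.5588 -0.073  -0.1087] -6.225857299070935
[[-0.5372199097221824, -0.35548057126821675], [0.20232811220267877, 0.33415513000413455], [-0.19063867006792634, 0.3471121665200769], [0.5190733305720414, -0.2634767040128736]]
tray [ 0.5587 -0.0728 -0.1094] -6.2699606805571735
[[-0.9524455656344912, -0.03885675991286064], [0.699535517960669, -0.3198402448865778], [0.019115209760570906, 0.5520950411800243], [0.10409116916238759, -0.06763714161394319]]
both [ 0.5588 -0.0729 -0.1095] -6.273300639991231
[[-0.5948025939812283, -0.5003583988871725], [0.1508895860142161, 0.2920402968435809], [-0.2432935078921048, 0.1939808933224043], [0.4734273958021049, -0.2993060631513913], [-0.8725521556778233, 0.07698994506249335], [0.7731527074075757, -0.1993521105641065], [0.0851661095417171, 0.6606401529243726], [0.17579521707807544, 0.03672316624269456]]
top (0, -62, 180) [ 0.6006 -1.2304]
top (0, 283, 126) [-0.9773  0.4872]
side (0, 283, 126) [-1.8672  3.0068]
side (0, -62, 180) [-4.0155  0.8704]
[ 0.5588 -0.0727 -0.1097  0.0332] [-0.5799  0.2291  0.4103 -0.0354 -0.2515  0.2154  0.4301 -0.4194]
[ 0.5589 -0.0727 -0.1086  0.0978] [-0.2021 -0.3881 -0.1296  0.289   0.1908  0.3617  0.1391 -0.2632]
```

Run:
```python
from d import *
q=[.5588,-.0729,-.1094]
T=lambda x,y:(x/5+230,y/5+130); S=lambda x,y:(x/3.5+120,y/3.5+155)
for th in np.arange(1.6,1.96,.05):
    for off in (0,):
        y=58-116*np.cos(th); z=100+116*np.sin(th)
        print(round(th,2),round(y),round(z),proj('top',pose(q,np.array([70,y,z])/1000))-T(425,150),proj('top',pose(q,np.array([-70,y,z])/1000))-T(400,413),proj('side',pose(q,np.array([-70,y,z])/1000))-S(425,25),)
delta(q,(0,0,57))
```

```text
1.6 61 216 [13.1341  0.9712] [12.3934  1.353 ] [-19.7413  -5.596 ]
1.65 67 216 [10.9235  0.7536] [10.1728  1.11  ] [-17.0454  -5.1862]
1.7 73 215 [8.7136 0.5556] [7.9546 0.8723] [-14.3504  -4.6618]
1.75 79 214 [6.5119 0.3779] [5.7462 0.6405] [-11.665   -4.0246]
1.8 84 213 [4.3256 0.221 ] [3.5548 0.4155] [-8.9976 -3.2764]
1.85 90 212 [2.1617 0.0854] [1.3876 0.1979] [-6.3565 -2.4198]
1.9 96 210 [ 0.0274 -0.0286] [-0.7484 -0.0115] [-3.75   -1.4575]
1.95 101 208 [-2.0706 -0.1207] [-2.8464 -0.2122] [-1.1862 -0.3928]
t 11.28 pos [ 0.5458 -0.142   0.3175] F [ 0.0374  0.7312 -3.509 ] M [-0.0834  0.0538 -0.0184] open 0.0517
delta tool mm [ 69.9   5.9 260.5] rz 0.43 tilt [ 0.0004 -0.     -1.    ] q [-0.49  0.12  0.78  1.54 -0.09  1.52  0.18]
```

servo_tool([
  [[0, 0, 0.4], [15, 1, 0], 1],
  [[0, 0, 0], [25, 2, 0], 1],
  [[0, 0, 0], [20, 2, 0], 1],
  [[0, 0, 0], [10, 1, 15], 1],
  [[0, 0, 0], [0, 0, 30], 1],
  [[0, 0, 0], [0, 0, 35], 1],
  [[0, 0, 0], [0, 0, 35], 1],
  [[0, 0, 0], [0, 0, 20], 1],
  [[0, 0, 0], [0, 0, 5], 1],
  [[0, 0, 0], [0, 0, 0], 1],
  [[0, 0, 0], [0, 0, 0], 1],
])

```text
time_s: 12.65
tool_pos: [0.5601, -0.0741, 0.1786]
ee_rot: [[0.111, 0.994, 0.002], [0.994, -0.111, 0.0], [0.0, 0.002, -1.0]]
force: [-0.6, 0.6, -3.8]
opening: 0.052
```

Run:
```python
from d import *
q=[.5588,-.0729,-.1094]
delta(q,(0,0,57))
s,p=snap('wrist','w4')
snap('side','s4')
cv2.imwrite('pics/s4c.png',cv2.resize(cv2.imread('pics/s4.png')[90:290,60:350],None,fx=2.6,fy=2.6,interpolation=cv2.INTER_CUBIC))
```

```text
t 12.65 pos [ 0.5601 -0.0741  0.1786] F [-0.6424  0.649  -3.8369] M [-0.0231  0.0579  0.0332] open 0.052
delta tool mm [  1.   -1.7 121.6] rz -0.08 tilt [ 0.0003  0.0019 -1.    ] q [-0.55  0.19  0.72  1.75 -0.13  1.25  0.09]
```

View pics/s4c.png

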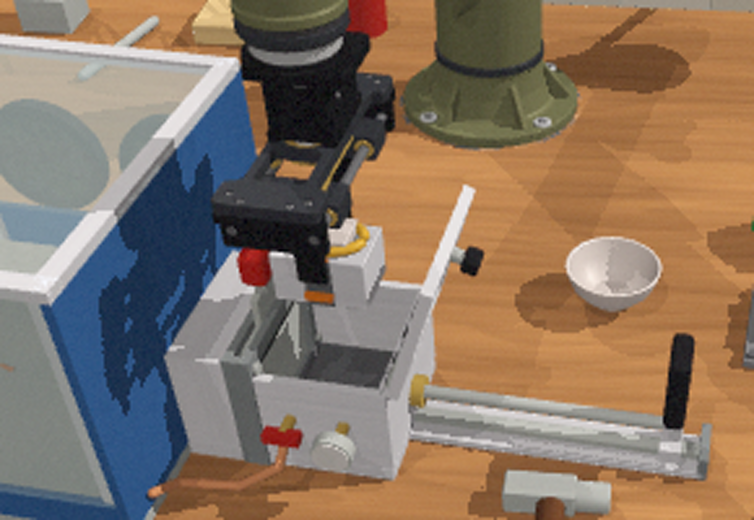

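View pics/w4.png

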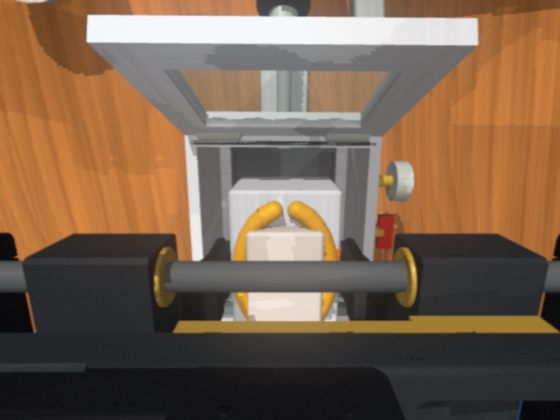

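servo_tool([
  [[0, 0, 0], [1, -1.5, 15], 1],
  [[0, 0, 0], [0, 0, 25], 1],
  [[0, 0, 0], [0, 0, 25], 1],
  [[0, 0, 0], [0, 0, 20], 1],
  [[0, 0, 0], [0, 0, 15], 1],
  [[0, 0, 0], [0, 0, 10], 1],
  [[0, 0, 0], [0, 0, 0], 1],
  [[0, 0, 0], [0, 0, 0], 1],
])

```text
time_s: 13.75
tool_pos: [0.5587, -0.0729, 0.0683]
ee_rot: [[0.11, 0.994, 0.002], [0.994, -0.11, 0.0], [0.0, 0.001, -1.0]]
force: [-0.0, -0.3, -4.2]
opening: 0.0521
```

Run:
```python
from d import *
delta([.5588,-.0729,-.1094],(0,0,57))
```

```text
t 13.75 pos [ 0.5587 -0.0729  0.0683] F [-0.0071 -0.2833 -4.2368] M [-0.0667  0.0704  0.024 ] open 0.0521
delta tool mm [-0.   0.1 11.3] rz -0.07 tilt [ 0.0002  0.0015 -1.    ] q [-0.51  0.31  0.69  1.87 -0.23  1.04  0.16]
```

servo_tool([
  [[0, 0, 0], [0, 0, 3], 1],
  [[0, 0, 0], [0, 0, 3], 1],
  [[0, 0, 0], [0, 0, 2], 1],
  [[0, 0, 0], [0, 0, 1], 1],
  [[0, 0, 0], [0, 0, 1], 1],
  [[0, 0, 0], [0, 0, 0], 1],
])

```text
time_s: 14.5
tool_pos: [0.558, -0.0728, 0.0575]
ee_rot: [[0.11, 0.994, -0.0], [0.994, -0.11, 0.0], [-0.0, -0.0, -1.0]]
force: [-0.6, 0.5, -4.0]
opening: 0.0516
```

servo_tool([
  [[0, 0, 0], [0, 0, 0.6], 1],
  [[0, 0, 0], [0, 0, 0.6], 1],
  [[0, 0, 0], [0, 0, 0], 1],
])

```text
time_s: 14.88
tool_pos: [0.5581, -0.0728, 0.0568]
ee_rot: [[0.11, 0.994, 0.0], [0.994, -0.11, 0.0], [0.0, 0.0, -1.0]]
force: [-1.3, -0.4, 1.9]
opening: 0.052
```

servo_tool([
  [[0, 0, 0], [0, 0, 0], 0.36],
  [[0, 0, 0], [0, 0, 0], 0.3],
  [[0, 0, 0], [0, 0, 0], 0.24],
  [[0, 0, 0], [0, 0, 0], 0.22],
  [[0, 0, 0], [0, 0, 0], 0.22],
])

```text
time_s: 15.5
tool_pos: [0.5578, -0.0728, 0.0562]
ee_rot: [[0.11, 0.994, -0.0], [0.994, -0.11, 0.0], [0.0, -0.0, -1.0]]
force: [-0.5, -0.1, -0.4]
opening: 0.0675
```

servo_tool([
  [[0, 0, 0], [0, 0, -8], 0.22],
  [[0, 0, 0], [0, 0, -20], 0.22],
  [[0, 0, 0], [0, 0, -40], 0.22],
  [[0, 0, 0], [0, 0, -50], 0.22],
  [[0, 0, 0], [0, 0, -50], 0.5],
  [[0, 0, 0], [0, 0, -50], 1],
  [[0, 0, 0], [0, 0, -30], 1],
  [[0, 0, 0], [0, 0, 0], 1],
])

```text
time_s: 16.5
tool_pos: [0.5594, -0.0735, 0.3085]
ee_rot: [[0.111, 0.994, 0.007], [0.994, -0.111, 0.001], [0.001, 0.007, -1.0]]
force: [1.2, -0.1, 0.2]
opening: 0.0356
```

Run:
```python
from d import *
q=[.5588,-.0729,-.1094]
delta(q,(-38,130,250))
s,p=snap('wrist','w5'); wcam(s,p)
im=cv2.imread('pics/w5.png')
lines(im,'wrist',q,box(-62,62,-50,50,100,100)+box(-26,26,-38,38,73,73),(255,255,0))
cv2.imwrite('pics/w5o.png',im)
```

```text
t 16.5 pos [ 0.5594 -0.0735  0.3085] F [ 1.1657 -0.0823  0.2328] M [-0.0845  0.0953  0.0244] open 0.0356
delta tool mm [130.4 -39.3  58.5] rz -0.11 tilt [ 0.0015  0.0067 -1.    ] q [-0.58  0.11  0.74  1.56 -0.08  1.49  0.04]
```

View pics/w5o.png

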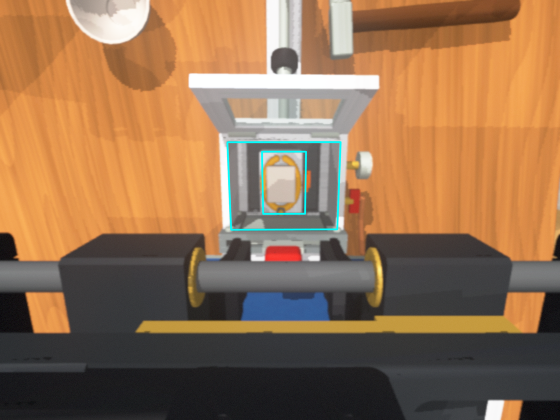

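servo_tool([
  [[0, 0, 0], [20, -6, 0], 1],
  [[0, 0, 0], [40, -12, 0], 1],
  [[0, 0, 0], [40, -12, 0], 1],
  [[0, 0, 0], [27, -9, 0], 1],
  [[0, 0, 0], [10, 0, 15], 1],
  [[0, 0, 0], [0, 0, 35], 1],
  [[0, 0, 0], [0, 0, 40], 1],
  [[0, 0, 0], [0, 0, 30], 1],
  [[0, 0, 0], [0, 0, 3], 1],
  [[0, 0, 0], [0, 0, 0], 1],
])

```text
time_s: 17.8
tool_pos: [0.5346, 0.0668, 0.1815]
ee_rot: [[0.112, 0.994, 0.0], [0.994, -0.112, -0.001], [-0.001, 0.0, -1.0]]
force: [0.6, 1.1, 0.7]
opening: 0.0003
```

Run:
```python
from d import *
q=[.5588,-.0729,-.1094]
delta(q,(-38,130,185))
snap('side','s6')
cv2.imwrite('pics/s6c.png',cv2.resize(cv2.imread('pics/s6.png')[60:290,60:350],None,fx=2.6,fy=2.6,interpolation=cv2.INTER_CUBIC))
```

```text
t 17.8 pos [0.5346 0.0668 0.1815] F [0.6215 1.0885 0.7146] M [-0.0759  0.0416 -0.0403] open 0.0003
delta tool mm [-6.2  1.3 -3.5] rz -0.14 tilt [-0.0005  0.0002 -1.    ] q [-0.74  0.11  0.61  1.8  -0.07  1.24 -0.22]
```

View pics/s6c.png

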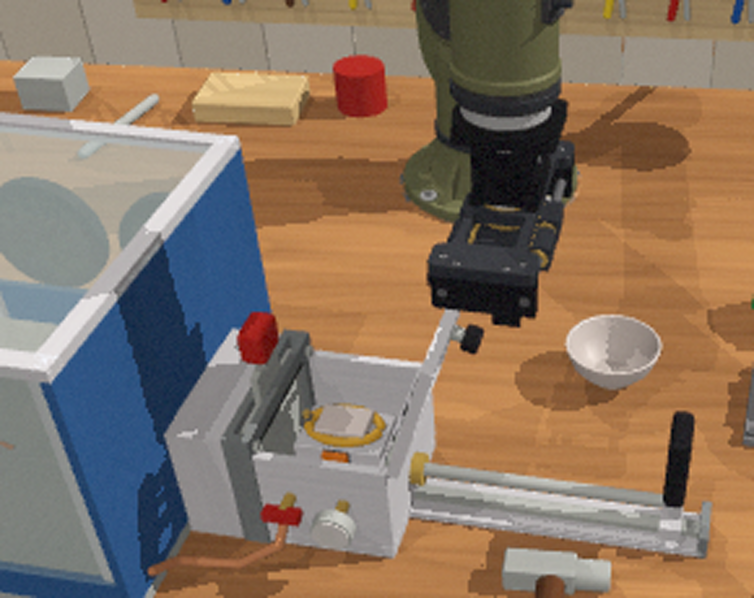

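servo_tool([
  [[0, 0, 0], [-12, 0, -1], 1],
  [[0, 0, 0], [-12, 0, -1], 1],
  [[0, 0, 0], [-12, 0, -1], 1],
  [[0, 0, 0], [-12, 0, -0.5], 1],
  [[0, 0, 0], [-10, 0, 0], 1],
  [[0, 0, 0], [0, 0, 0], 1],
])

```text
time_s: 18.6
tool_pos: [0.528, 0.0085, 0.1851]
ee_rot: [[0.112, 0.994, 0.001], [0.994, -0.112, -0.001], [-0.001, 0.001, -1.0]]
force: [1.0, 0.2, 0.5]
opening: 0.0002
```

Run:
```python
from d import *
q=[.5588,-.0729,-.1094]
delta(q,(-38,56,182))
```

```text
t 18.6 pos [0.528  0.0085 0.1851] F [0.9663 0.1671 0.4747] M [0.0299 0.0133 0.0232] open 0.0002
delta tool mm [-21.5   1.5   3.1] rz -0.17 tilt [-0.0005  0.0007 -1.    ] q [-0.68  0.09  0.66  1.83 -0.05  1.25 -0.13]
```

Run:
```python
from d import *
snap('side','s7')
cv2.imwrite('pics/s7c.png',cv2.resize(cv2.imread('pics/s7.png')[90:290,100:350],None,fx=2.8,fy=2.8,interpolation=cv2.INTER_CUBIC))
```

```text
(no output)
```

View pics/s7c.png

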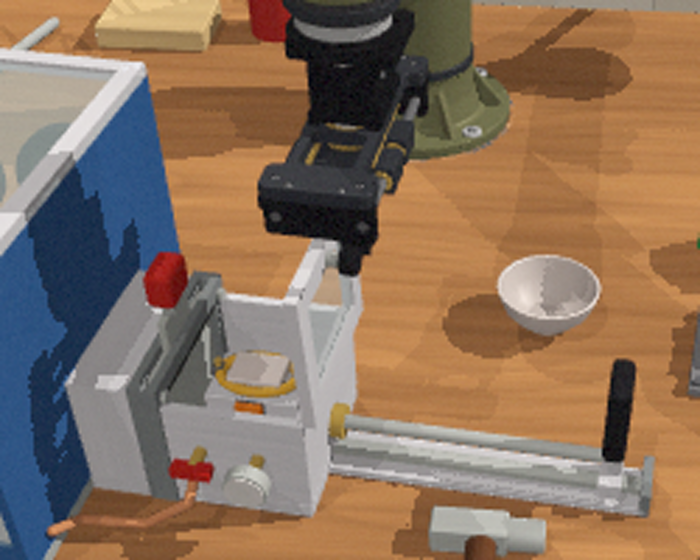

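servo_tool([
  [[0, 0, 0], [-11, 1, 1], 1],
  [[0, 0, 0], [-10.5, 0, 2], 1],
  [[0, 0, 0], [-10, 0, 3.5], 1],
  [[0, 0, 0], [-10, 0, 4], 1],
  [[0, 0, 0], [-8, 0, 6], 1],
  [[0, 0, 0], [-8, 0, 7], 1],
  [[0, 0, 0], [-6, 0, 8], 1],
  [[0, 0, 0], [-6, 0, 8], 1],
  [[0, 0, 0], [-4, 0, 9], 1],
  [[0, 0, 0], [-4, 0, 9], 1],
  [[0, 0, 0], [0, 0, 0], 1],
])

```text
time_s: 20.02
tool_pos: [0.5192, -0.0672, 0.1259]
ee_rot: [[0.111, 0.994, -0.003], [0.994, -0.111, -0.0], [-0.0, -0.003, -1.0]]
force: [0.4, -0.3, 0.4]
opening: 0.0005
```

Run:
```python
from d import *
q=[.5588,-.0729,-.1094]
delta(q,(-38,-2.5,110))
snap('side','s8')
cv2.imwrite('pics/s8c.png',cv2.resize(cv2.imread('pics/s8.png')[90:290,100:350],None,fx=2.8,fy=2.8,interpolation=cv2.INTER_CUBIC))
```

```text
t 20.02 pos [ 0.5192 -0.0672  0.1259] F [ 0.3741 -0.3143  0.3633] M [-0.0832  0.0838 -0.0273] open 0.0005
delta tool mm [-3.8  2.  15.9] rz -0.11 tilt [-0.0004 -0.0027 -1.    ] q [-0.58  0.14  0.72  1.9  -0.1   1.13  0.06]
```

View pics/s8c.png

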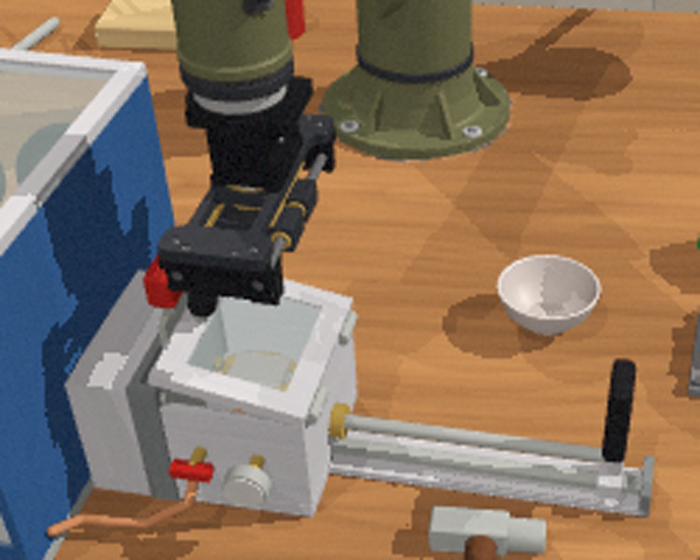

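servo_tool([
  [[0, 0, 0], [-1, 0, 6], 1],
  [[0, 0, 0], [-1, 0, 5], 1],
  [[0, 0, 0], [-1, 0, 3], 1],
  [[0, 0, 0], [0, 0, 2], 1],
  [[0, 0, 0], [0, 0, 1], 1],
])

```text
time_s: 20.7
tool_pos: [0.5199, -0.0703, 0.1109]
ee_rot: [[0.111, 0.994, -0.001], [0.994, -0.111, 0.0], [0.0, -0.001, -1.0]]
force: [-5.0, -0.6, 11.8]
opening: 0.0007
```

servo_tool([
  [[0, 0, 0], [0, 0, 1], 1],
  [[0, 0, 0], [0, 0, 1], 1],
  [[0, 0, 0], [0, 0, 0], 1],
])

```text
time_s: 21.08
tool_pos: [0.52, -0.0703, 0.1108]
ee_rot: [[0.111, 0.994, -0.001], [0.994, -0.111, 0.002], [0.001, -0.001, -1.0]]
force: [-9.2, -0.1, 20.5]
opening: 0.0004
```

servo_tool([
  [[0, 0, 0], [0, 0, -5], 1],
  [[0, 0, 0], [0, 0, -15], 1],
  [[0, 0, 0], [0, 0, -35], 1],
  [[0, 0, 0], [0, 0, -40], 0.6],
  [[0, 0, 0], [0, 0, -20], 0.2],
  [[0, 0, 0], [0, 0, 0], 0.15],
  [[0, 0, 0], [0, 0, 0], 0.15],
])

```text
time_s: 21.95
tool_pos: [0.5196, -0.0698, 0.2225]
ee_rot: [[0.11, 0.994, -0.001], [0.994, -0.11, 0.0], [-0.0, -0.001, -1.0]]
force: [0.2, 1.1, -0.2]
opening: 0.0324
```

Run:
```python
from d import *
q=[.5588,-.0729,-.1094]
delta(q,(0,-62,152))
snap('side','s9')
s,p=snap('wrist','w9'); wcam(s,p)
im=cv2.imread('pics/w9.png')
lines(im,'wrist',q,box(-70,70,-58,58,110,110)+box(-18,18,-73,-51,150,180),(255,255,0))
cv2.imwrite('pics/w9o.png',im)
cv2.imwrite('pics/s9c.png',cv2.resize(cv2.imread('pics/s9.png')[90:290,100:350],None,fx=2.8,fy=2.8,interpolation=cv2.INTER_CUBIC))
```

```text
t 21.95 pos [ 0.5196 -0.0698  0.2225] F [ 0.179   1.0938 -0.1522] M [-0.077   0.0563  0.0039] open 0.0324
delta tool mm [-60.7  39.5  70.5] rz -0.06 tilt [-0.     -0.0012 -1.    ] q [-0.61  0.05  0.72  1.78 -0.03  1.32  0.01]
```

View pics/s9c.png

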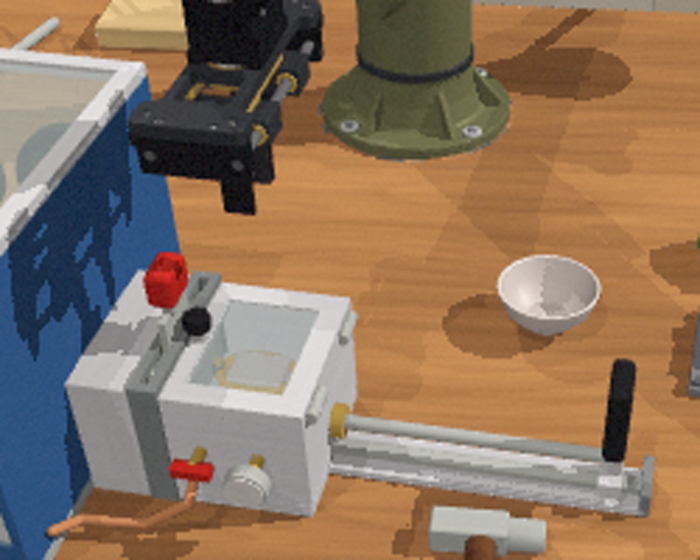

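View pics/w9o.png

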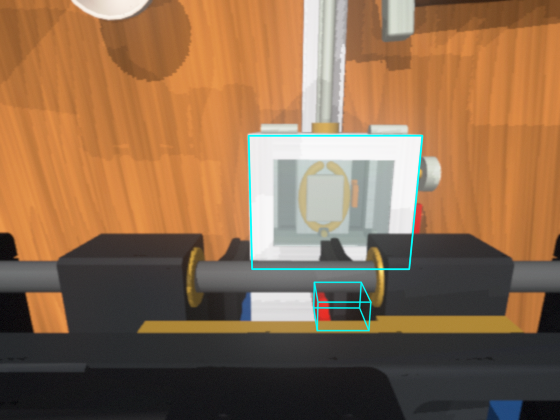

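servo_tool([
  [[0, 0, 0], [-15, 10, 0], 0.15],
  [[0, 0, 0], [-25, 17, 0], 0.15],
  [[0, 0, 0], [-20.5, 12.5, 0], 0.15],
  [[0, 0, 0], [0, 0, 0], 0.15],
  [[0, 0, 0], [0, 0, 0], 0.15],
])

```text
time_s: 22.68
tool_pos: [0.5521, -0.1337, 0.2225]
ee_rot: [[0.11, 0.994, -0.002], [0.994, -0.11, 0.001], [0.0, -0.002, -1.0]]
force: [0.9, 0.9, 0.1]
opening: 0.0736
```

Run:
```python
from d import *
q=[.5588,-.0729,-.1094]
delta(q,(0,-62,152))
snap('side','s10'); snap('wrist','w10')
cv2.imwrite('pics/s10c.png',cv2.resize(cv2.imread('pics/s10.png')[100:260,80:280],None,fx=3.5,fy=3.5,interpolation=cv2.INTER_CUBIC))
```

```text
t 22.68 pos [ 0.5521 -0.1337  0.2225] F [0.9477 0.887  0.0823] M [-0.0657  0.0601  0.0411] open 0.0736
delta tool mm [-0.9  0.2 70.5] rz -0.05 tilt [ 0.0004 -0.0018 -1.    ] q [-0.5   0.18  0.78  1.68 -0.13  1.34  0.19]
```

View pics/s10c.png

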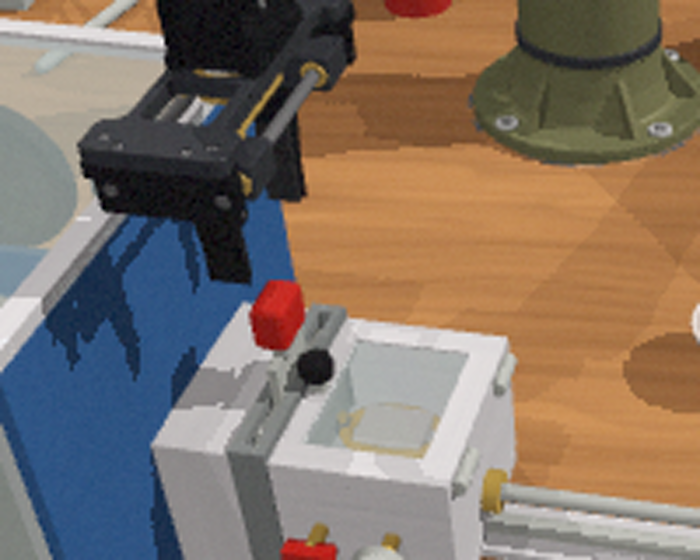

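View pics/w10.png

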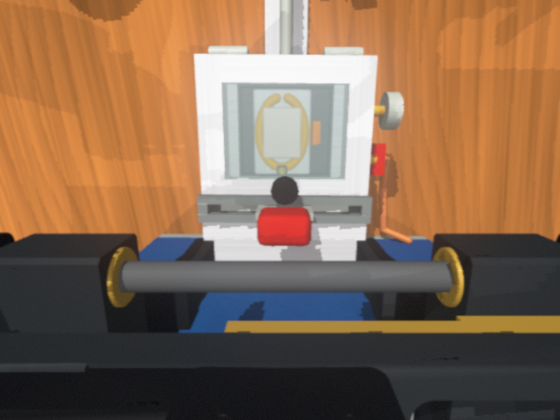

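servo_tool([
  [[0, 0, 0], [0, 0, 20], 0.15],
  [[0, 0, 0], [0, 0, 25], 0.15],
  [[0, 0, 0], [0, 0, 18], 0.15],
  [[0, 0, 0], [0, 0, 7], 0.15],
  [[0, 0, 0], [0, 0, 0], 1],
  [[0, 0, 0], [0, 0, 0], 1],
  [[0, 0, 0], [0, 0, 0], 1],
  [[0, 0, 0], [0, 0, 0], 1],
  [[0, 0, 0], [0, 0, 0], 1],
  [[0, 0, 0], [0, 0, 0], 1],
  [[0, 0, 0], [0, 0, 0], 1],
], newtons=45)

```text
time_s: 24.15
tool_pos: [0.5514, -0.1345, 0.1535]
ee_rot: [[0.111, 0.994, -0.003], [0.994, -0.111, 0.001], [0.001, -0.003, -1.0]]
force: [-4.2, 1.1, 4.6]
opening: 0.0358
```

servo_tool([
  [[0, 0, 0], [0, 0, -5], 1],
  [[0, 0, 0], [0, 0, -10], 1],
  [[0, 0, 0], [0, 0, -12], 1],
  [[0, 0, 0], [0, 0, -15], 1],
  [[0, 0, 0], [0, 0, -15], 1],
  [[0, 0, 0], [0, 0, -15], 1],
  [[0, 0, 0], [0, 0, -10], 1],
  [[0, 0, 0], [0, 0, -2], 1],
  [[0, 0, 0], [0, 0, 0], 1],
])

```text
time_s: 25.28
tool_pos: [0.5514, -0.1345, 0.2385]
ee_rot: [[0.111, 0.994, -0.002], [0.994, -0.111, 0.001], [0.001, -0.002, -1.0]]
force: [-7.2, 0.3, -6.3]
opening: 0.0358
```

servo_tool([
  [[0, 0, 0], [0, 0, -2], 1],
  [[0, 0, 0], [0, 0, -1], 1],
  [[0, 0, 0], [0, 0, -1], 1],
  [[0, 0, 0], [0, 0, 0], 1],
])

```text
time_s: 25.78
tool_pos: [0.5514, -0.1344, 0.2416]
ee_rot: [[0.111, 0.994, -0.003], [0.994, -0.111, 0.001], [0.001, -0.003, -1.0]]
force: [-5.4, 0.7, -10.9]
opening: 0.0358
```

servo_tool([
  [[0, 0, 0], [0, 0, -1], 1],
  [[0, 0, 0], [0, 0, -1], 1],
  [[0, 0, 0], [0, 0, 0], 1],
])

```text
time_s: 26.15
tool_pos: [0.5514, -0.1345, 0.2417]
ee_rot: [[0.111, 0.994, -0.003], [0.994, -0.111, 0.0], [-0.0, -0.003, -1.0]]
force: [-3.3, -1.3, -25.2]
opening: 0.0355
```

servo_tool([
  [[0, 0, 0], [0, 0, 0], 0.3],
  [[0, 0, 0], [0, 0, 0], 0.15],
  [[0, 0, 0], [0, 0, 0], 0.15],
  [[0, 0, 0], [0, 0, 0], 0.15],
  [[0, 0, 0], [0, 0, -15], 0.15],
  [[0, 0, 0], [0, 0, -30], 0.15],
  [[0, 0, 0], [0, 0, -20], 0.15],
  [[0, 0, 0], [0, 0, 0], 0.15],
])

```text
time_s: 27.15
tool_pos: [0.5539, -0.135, 0.3109]
ee_rot: [[0.11, 0.994, 0.005], [0.994, -0.11, -0.0], [0.0, 0.005, -1.0]]
force: [0.6, -0.2, 0.1]
opening: 0.074
```

Run:
```python
from d import *
q=[.5588,-.0729,-.1094]
delta(q,(0,315,95))
snap('side','s11'); s,p=snap('wrist','w11')
cv2.imwrite('pics/s11c.png',cv2.resize(cv2.imread('pics/s11.png')[70:290,80:350],None,fx=2.7,fy=2.7,interpolation=cv2.INTER_CUBIC))
```

```text
t 27.15 pos [ 0.5539 -0.135   0.3109] F [ 0.5727 -0.2299  0.097 ] M [-0.0935  0.1311  0.0685] open 0.074
delta tool mm [377.3  -3.4 215.9] rz -0.07 tilt [ 0.0002  0.0046 -1.    ] q [-0.51  0.14  0.79  1.54 -0.1   1.5   0.17]
```

View pics/s11c.png

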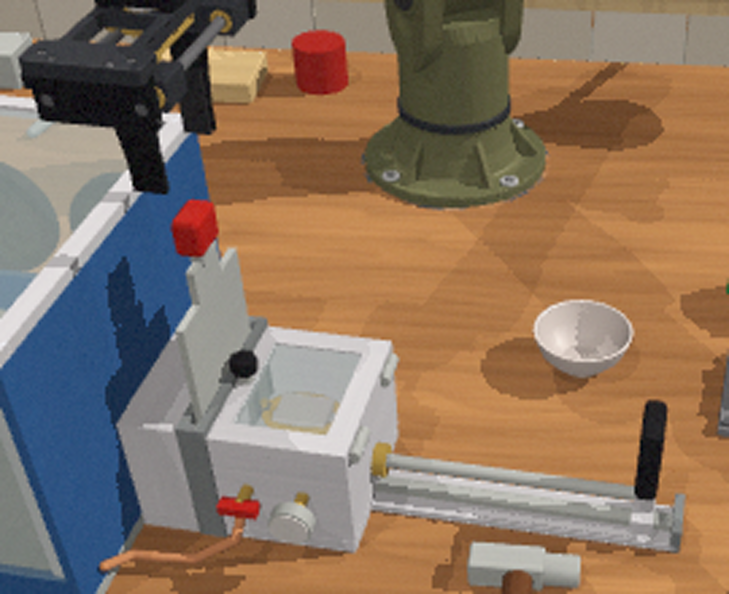

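View pics/w11.png

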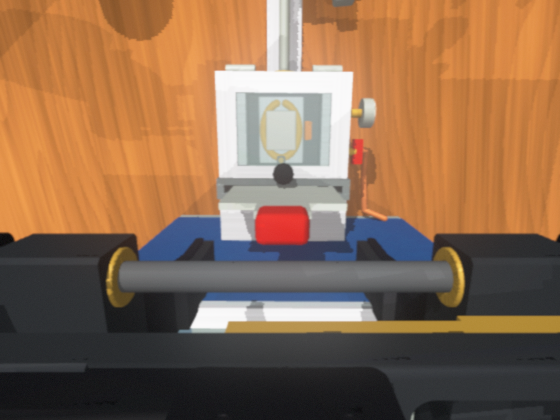

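servo_tool([
  [[0, 0, 0], [24, 0, 0], 1],
  [[0, 0, 0], [45, 0, 0], 1],
  [[0, 0, 0], [55, 0, 0], 1],
  [[0, 0, 0], [55, 0, 0], 1],
  [[0, 0, 0], [55, 0, 0], 1],
  [[0, 0, 0], [55, 0, 0], 1],
  [[0, 0, 0], [50, -3, 0], 1],
  [[0, 0, 0], [30, 0, 0], 1],
  [[0, 0, 0], [16, 0, 20], 1],
  [[0, 0, 0], [0, 0, 40], 1],
  [[0, 0, 0], [0, 0, 40], 1],
  [[0, 0, 0], [0, 0, 0], 1],
])

```text
time_s: 28.75
tool_pos: [0.59, 0.2454, 0.2039]
ee_rot: [[0.113, 0.994, -0.007], [0.994, -0.113, -0.005], [-0.005, -0.006, -1.0]]
force: [-0.3, -0.7, 0.5]
opening: 0.0005
```

Run:
```python
from d import *
q=[.5588,-.0729,-.1094]
delta(q,(0,315,95))
snap('side','s12'); s,p=snap('top','t12')
cv2.imwrite('pics/s12c.png',cv2.resize(cv2.imread('pics/s12.png')[90:310,180:450],None,fx=2.7,fy=2.7,interpolation=cv2.INTER_CUBIC))
```

```text
t 28.75 pos [0.59   0.2454 0.2039] F [-0.3276 -0.6558  0.5243] M [-0.0636  0.0706 -0.0238] open 0.0005
delta tool mm [ -4.2   4.5 108.9] rz -0.23 tilt [-0.0054 -0.0065 -1.    ] q [-0.87  0.34  0.55  1.52 -0.18  1.34 -0.42]
```

View pics/s12c.png

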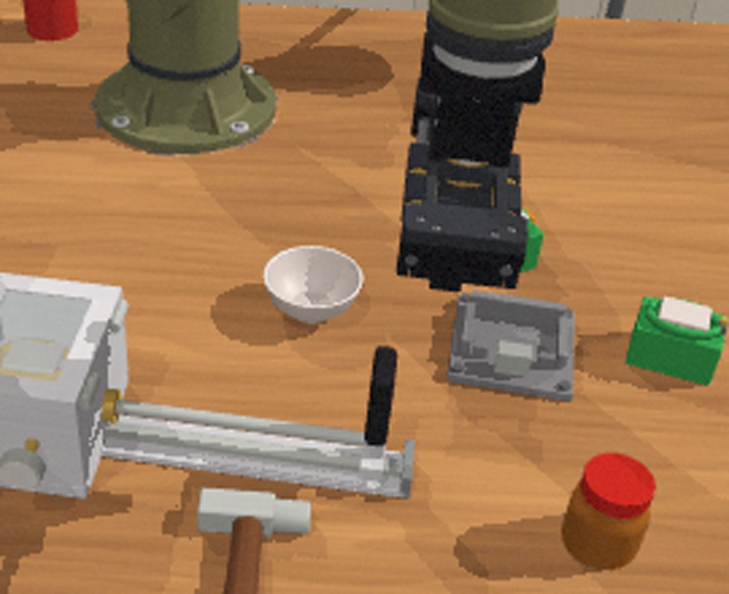

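servo_tool([
  [[0, 0, 0], [0, 4, 25], 1],
  [[0, 0, 0], [0, 0, 35], 1],
  [[0, 0, 0], [0, 0, 30], 1],
  [[0, 0, 0], [0, 0, 15], 1],
  [[0, 0, 0], [0, 0, 0], 1],
])

```text
time_s: 29.48
tool_pos: [0.5965, 0.2478, 0.1039]
ee_rot: [[0.111, 0.994, 0.0], [0.994, -0.111, 0.0], [0.0, 0.0, -1.0]]
force: [-0.8, 0.8, 0.0]
opening: 0.0007
```

Run:
```python
from d import *
q=[.5588,-.0729,-.1094]
delta(q,(0,301.5,95))
snap('side','s13'); 
cv2.imwrite('pics/s13c.png',cv2.resize(cv2.imread('pics/s13.png')[90:310,180:450],None,fx=2.7,fy=2.7,interpolation=cv2.INTER_CUBIC))
```

```text
t 29.48 pos [0.5965 0.2478 0.1039] F [-0.7919  0.7948  0.0427] M [-0.0531  0.076   0.0268] open 0.0007
delta tool mm [-21.4  -2.5   8.9] rz -0.09 tilt [ 0.0001  0.0004 -1.    ] q [-0.85  0.42  0.52  1.62 -0.23  1.16 -0.38]
```

View pics/s13c.png

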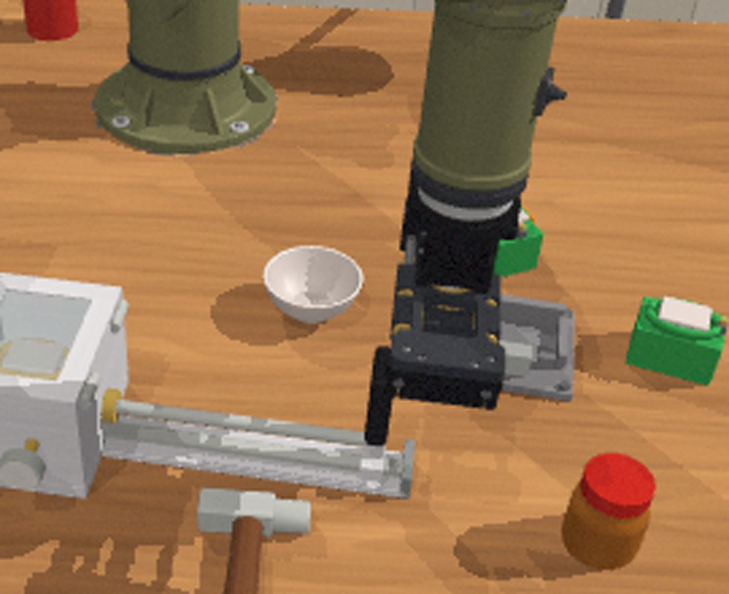

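servo_tool([
  [[0, 0, 0], [-8, -2, 4], 1],
  [[0, 0, 0], [-8, 0, 4], 1],
  [[0, 0, 0], [-3, 0, 0], 1],
  [[0, 0, 0], [-3, 0, 0], 1],
  [[0, 0, 0], [-5, 0, 0], 1],
  [[0, 0, 0], [-8, 0, 0], 1],
  [[0, 0, 0], [-10, 0, 0], 1],
  [[0, 0, 0], [-10, 0, 0], 1],
  [[0, 0, 0], [-10, 0, 0], 1],
  [[0, 0, 0], [-10, 0, 0], 1],
  [[0, 0, 0], [-10, 0, 0], 1],
  [[0, 0, 0], [-6, 0, 0], 1],
])

```text
time_s: 31.02
tool_pos: [0.5838, 0.1568, 0.0955]
ee_rot: [[0.111, 0.994, -0.001], [0.994, -0.111, -0.0], [-0.0, -0.001, -1.0]]
force: [-0.4, 4.1, 0.7]
opening: 0.0005
```

Run:
```python
from d import *
q=[.5588,-.0729,-.1094]
delta(q,(0,121.5,95))
snap('side','s14'); 
cv2.imwrite('pics/s14c.png',cv2.resize(cv2.imread('pics/s14.png')[90:310,80:400],None,fx=2.4,fy=2.4,interpolation=cv2.INTER_CUBIC))
```

```text
t 31.02 pos [0.5838 0.1568 0.0955] F [-0.3727  4.122   0.7201] M [ 0.8808  0.1042 -0.0097] open 0.0005
delta tool mm [-109.5    0.5    0.5] rz -0.12 tilt [-0.0001 -0.0007 -1.    ] q [-0.77  0.35  0.56  1.74 -0.21  1.11 -0.26]
```

View pics/s14c.png

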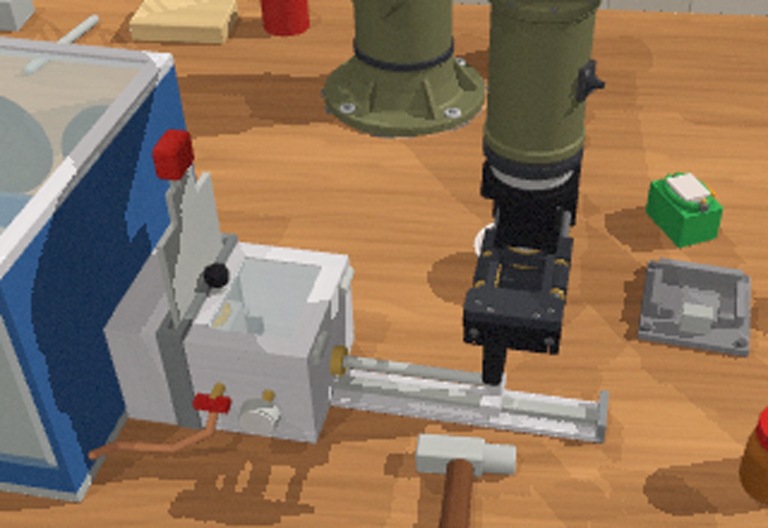

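servo_tool([
  [[0, 0, 0], [-6, 0, 0], 1],
  [[0, 0, 0], [-9, 0, 0], 1],
  [[0, 0, 0], [-10, 0, 0], 1],
  [[0, 0, 0], [-10, 0, 0], 1],
  [[0, 0, 0], [-10, 0, 0], 1],
  [[0, 0, 0], [-10, 0, 0], 1],
  [[0, 0, 0], [-10, 0, 0], 1],
  [[0, 0, 0], [-10, 0, 0], 1],
  [[0, 0, 0], [-10, 0, 0], 1],
  [[0, 0, 0], [-8, 0, 0], 1],
  [[0, 0, 0], [-6, 0, 0], 1],
  [[0, 0, 0], [-4, 0, 0], 1],
])

```text
time_s: 32.58
tool_pos: [0.5723, 0.0549, 0.0952]
ee_rot: [[0.111, 0.994, -0.001], [0.994, -0.111, -0.0], [-0.0, -0.001, -1.0]]
force: [-2.4, 5.0, 2.1]
opening: 0.0004
```

servo_tool([
  [[0, 0, 0], [-2, 0, 0], 1],
  [[0, 0, 0], [-2, 0, 0], 1],
  [[0, 0, 0], [-1, 0, 0], 1],
  [[0, 0, 0], [0, 0, 0], 1],
])

```text
time_s: 33.08
tool_pos: [0.5719, 0.051, 0.0951]
ee_rot: [[0.11, 0.994, -0.001], [0.994, -0.11, 0.0], [0.0, -0.001, -1.0]]
force: [-2.1, 5.0, -0.0]
opening: 0.0005
```

Run:
```python
from d import *
q=[.5588,-.0729,-.1094]
delta(q,(0,121.5,95))
```

```text
t 33.08 pos [0.5719 0.051  0.0951] F [-2.0839  5.0073 -0.0009] M [ 0.947   0.5819 -0.0932] open 0.0005
delta tool mm [-3.1  0.5  0.1] rz -0.03 tilt [ 0.0004 -0.0007 -1.    ] q [-0.66  0.29  0.61  1.81 -0.19  1.09 -0.09]
```

servo_tool([
  [[0, 0, 0], [-2, 0, 0], 1],
  [[0, 0, 0], [-1, 0, 0], 1],
  [[0, 0, 0], [-1, 0, 0], 1],
  [[0, 0, 0], [0, 0, 0], 1],
])

```text
time_s: 33.58
tool_pos: [0.5719, 0.051, 0.0952]
ee_rot: [[0.107, 0.994, 0.0], [0.994, -0.107, 0.005], [0.005, -0.0, -1.0]]
force: [-1.1, 10.4, 0.1]
opening: 0.0007
```

servo_tool([
  [[0, 0, 0], [-2, 0, 0], 1],
  [[0, 0, 0], [-2, 0, 0], 1],
  [[0, 0, 0], [-1, 0, 0], 1],
  [[0, 0, 0], [0, 0, 0], 1],
])

```text
time_s: 34.08
tool_pos: [0.5719, 0.051, 0.0953]
ee_rot: [[0.104, 0.995, 0.002], [0.994, -0.104, 0.01], [0.01, 0.001, -1.0]]
force: [0.7, 19.8, -2.1]
opening: 0.0008
```

Run:
```python
from d import *
q=[.5588,-.0729,-.1094]
delta(q,(0,121.5,95))
snap('side','s15'); snap('top','t15')
cv2.imwrite('pics/s15c.png',cv2.resize(cv2.imread('pics/s15.png')[90:310,0:300],None,fx=2.6,fy=2.6,interpolation=cv2.INTER_CUBIC))
cv2.imwrite('pics/t15c.png',cv2.resize(cv2.imread('pics/t15.png')[110:280,230:540],None,fx=2.5,fy=2.5,interpolation=cv2.INTER_CUBIC))
```

```text
t 34.08 pos [0.5719 0.051  0.0953] F [ 0.6511 19.8473 -2.1403] M [ 4.0181 -0.013  -0.1087] open 0.0008
delta tool mm [-3.1  0.5  0.3] rz 0.28 tilt [ 0.0105  0.0006 -0.9999] q [-0.65  0.29  0.61  1.82 -0.2   1.09 -0.08]
```

View pics/s15c.png

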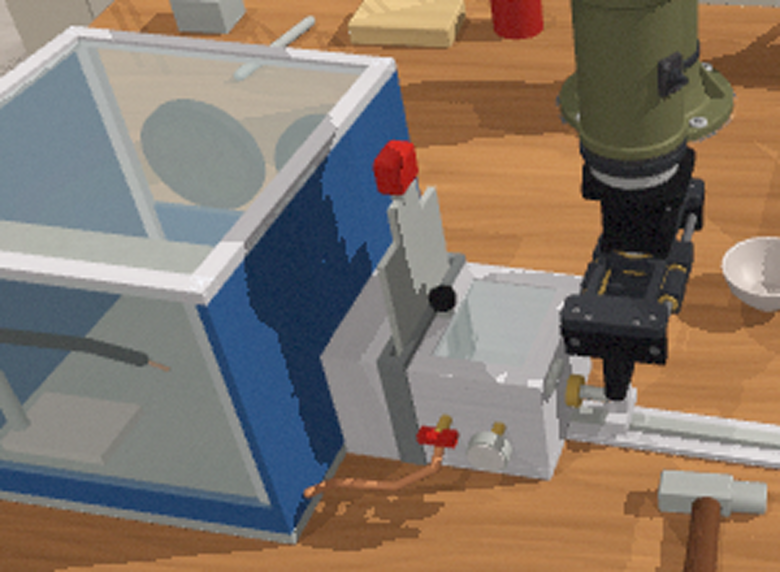

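View pics/t15c.png

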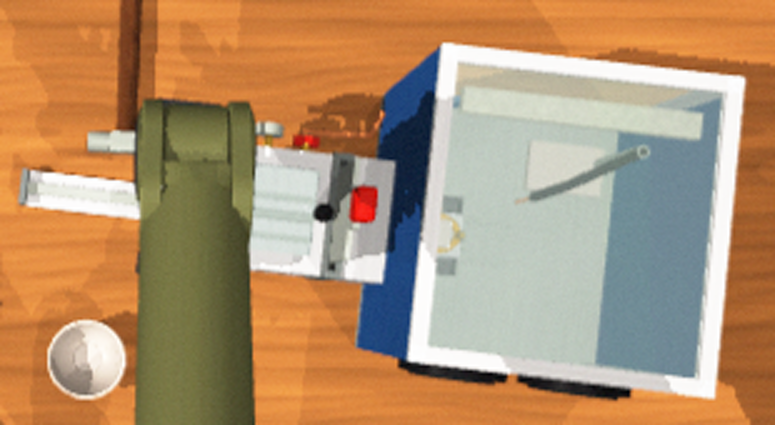

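servo_tool([
  [[0, 0, 0], [8, 0, 0], 1],
  [[0, 0, 0], [12, 0, 0], 1],
  [[0, 0, 0], [20, 0, 0], 1],
  [[0, 0, 0], [5, 0, -20], 1],
  [[0, 0, 0], [0, 0, -40], 1],
  [[0, 0, 0], [0, 0, -50], 1],
  [[0, 0, 0], [-30, 0, -50], 1],
  [[0, 0, 0], [-50, 0, -30], 1],
  [[0, 0, 0], [-40, 0, 0], 1],
  [[0, 0, 0], [0, 0, 0], 1],
  [[0, 0, 0], [0, 0, 0], 1],
])

```text
time_s: 35.55
tool_pos: [0.5631, -0.0322, 0.2852]
ee_rot: [[0.11, 0.994, 0.0], [0.994, -0.11, 0.0], [0.0, 0.0, -1.0]]
force: [1.6, 0.8, -0.4]
opening: 0.0005
```

Run:
```python
from d import *
q=[.5588,-.0729,-.1094]
delta(q,(0,121.5,95))
s,p=snap('wrist','w16'); wcam(s,p); pickle.dump((s,p),open('w16.pkl','wb'))
im=cv2.imread('pics/w16.png')
lines(im,'wrist',q,box(-22,22,94,112,54,126)+box(-70,70,-58,58,110,110),(255,255,0))
cv2.imwrite('pics/w16o.png',im)
snap('side','s16')
im=cv2.imread('pics/s16.png')
cv2.imwrite('pics/s16c.png',cv2.resize(im[90:310,0:300],None,fx=2.6,fy=2.6,interpolation=cv2.INTER_CUBIC))
snap('top','t16')
im=cv2.imread('pics/t16.png')
lines(im,'top',q,box(-48,48,-226,-134,28,38)+box(-26,26,-218,-142,28,73),(255,255,0))
cv2.imwrite('pics/t16c.png',cv2.resize(im[150:250,360:480],None,fx=6,fy=6,interpolation=cv2.INTER_CUBIC))
```

```text
t 35.55 pos [ 0.5631 -0.0322  0.2852] F [ 1.6269  0.7526 -0.3812] M [-0.0844  0.0477 -0.0021] open 0.0005
delta tool mm [ 80.5   0.  190.2] rz -0.06 tilt [ 0.0003  0.     -1.    ] q [-0.62  0.12  0.7   1.59 -0.08  1.45 -0.03]
```

View pics/w16o.png

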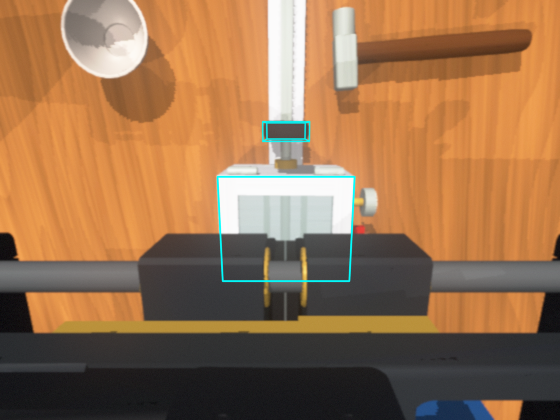

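View pics/t16c.png

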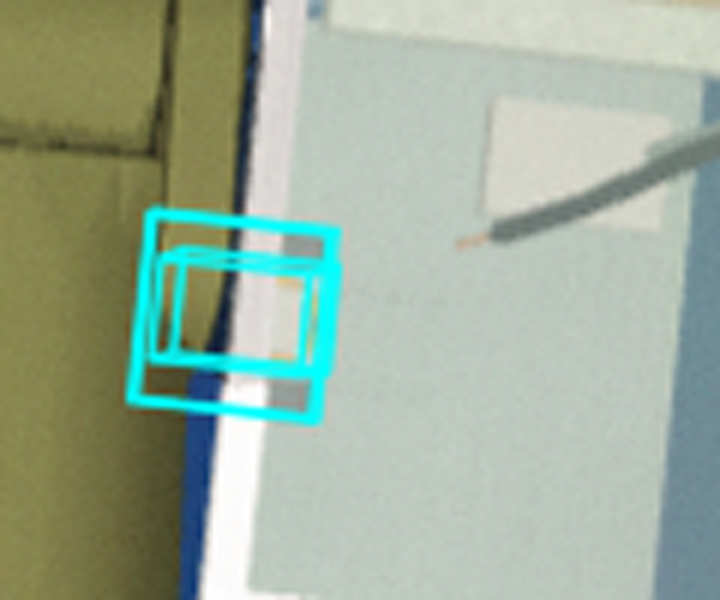

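View pics/s16c.png

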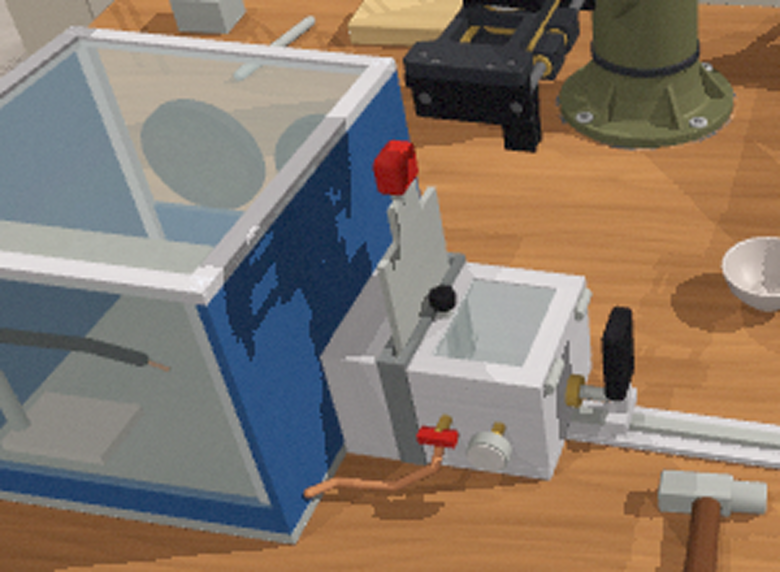

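Run:
```python
from h import *
print(env.hand_in()); print(readout.observe()['time_s'])
```

```text
the job is handed in; nothing more can be done
None
the job is handed in; nothing more can be done
```

The job is done and handed in at about 36 s of the 72 s allowed.

**What I did**
1. I squeezed the tab in (opening 51.7 mm), lifted the gold-bracelet pallet out of the grey base and carried it over the open lid.
2. I set it level in the carriage nest. First contact came at a tool height of 56.8 mm against the 57 mm expected, and I let go there.
3. I pushed the lid down onto its rim until it stopped moving, at about 20 N.
4. Only then did I raise the gate 88 mm to its stop and let go of it.
5. I pushed the rod until it would go no further, at about 20 N, then backed away.

**What the last checks showed**
- **Lid:** its outline matches the drawn shut position in the wrist picture.
- **Gate:** the handle sits where it was after release, to within about 0.2 pixel in the side picture.
- **Rod:** the rod handle matches the drawn fully-home position in the wrist picture.
- **Pallet:** in the top picture the carriage and bracelet lie at the work point inside the chamber, but a white frame bar and the arm hide about two thirds of them there. I last saw the pallet standing level before the lid was shut; its stance in the chamber was not checked separately.
- **Other things:** the hammer and bowl stand where they were, and the jar was not approached. The arm is clear, holding nothing.

**Disagreements**
- The fixed side camera disagreed with the others by up to about 4 pixels, so I took the final positions from the wrist camera.
- The rod stopped with the tool 3 mm short of my prediction. I put this down to the fingers being thicker than I assumed, since the handle itself is at home.

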